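# Set the rinsed mate kit out to dry

### The job

Set the rinsed mate kit out to dry. First lift the loosened lid off the glass jar and lay it flat, top side up, in the middle of the saucer where that stands; then lay the jar on its side along the middle of the two-pole cradle without dropping it; and last draw the steel bombilla out of its holder and stand it upright in the narrower bore of the drying block, fully home. Leave the brush, the gourd and the other things where they are.

Things in the scene. Friction and masses are not known exactly. Their poses are not given: they have to be found in the camera images.
- stand: fixed bamboo stand, three round levels side by side like a stair; origin on the ledge under the lowest. In its frame, mm: lowest centre (0, 0), radius 115, top 30 high (jar, saucer); middle (85, 185), radius 75, top 80, with a 50 x 105 x 30 wooden holder, sockets at (85, 150) and (85, 220), 25 deep, mouths 110 high (bombilla and brush, either way round); top (185, 20), radius 65, 120 high (gourd)
- jar: upright clear glass jar, 58 mm wide body up to 85 mm, then a 50 mm wide neck; 100 mm high without the lid, about 0.25 kg; origin: centre of its underside, z towards the mouth; round, smooth
- jar_center (a point): middle of the jar on its axis, 50 mm above its underside
- lid: round steel screw-top lid, already unscrewed and resting loosely over the jar's neck; 64 mm wide, 18 mm high (14 mm skirt with 55 mm inner width, 4 mm top); origin: centre of the skirt's lower edge, 86 mm above the jar's underside; z up through its top. It lifts straight off
- saucer: round white ceramic saucer, loose on the lowest level, 112 mm wide, flaring rim 14 mm high; origin: centre of its underside; flat inside floor 70 mm wide, 6 mm above its underside
- bombilla: straight steel drinking straw, 166 mm long, standing upright; origin: centre of its lower end, z up. 12 mm thick with a small chamfer up to 60 mm (dark coil rings), then 9 mm tube; dark wooden grip sleeve 14 mm thick from 92 to 137 mm; flat 16 x 6 mm mouthpiece at the top. About 50 g
- brush: small cleaning brush, 146 mm long, upright in the other socket, 70 mm from the bombilla; leave alone; origin: centre of its lower end, z up. Wooden handle 12 mm thick with a small chamfer up to 60 mm, then 16 mm thick grip from 60 to 102 mm; white bristle head 23 mm thick from 107 to 146 mm. About 40 g
- cradle: fixed cradle: two parallel bamboo poles, 150 mm long, 16 mm thick, their axes 42 mm apart and 30 mm above the ledge, on two low cross feet; origin on the ledge under the middle; x runs along the poles. The jar's body fits between the poles; nothing stands above 38 mm
- cradle_bed (a point): where the middle of the jar comes to lie: 60.5 mm above the ledge over the middle of the cradle; x along the poles; the mouth may point either way
- block: fixed bamboo drying block 55 x 110 x 45 mm high; origin on the ledge under its middle; two round bores in its top, 40 mm deep (floor 5 mm above the ledge) with 2 mm chamfers: the narrow one, 14 mm wide, 30 mm towards -y, and a wide one, 26 mm, 30 mm towards +y; the block may face any way
- narrow_bore (a point): centre of the mouth of the narrow (14 mm) bore, in the block's top face, 45 mm above the ledge
- gourd: dark calabash gourd with steel rim, 84 mm wide, 90 mm high, on the top level; leave alone; origin: underside centre
- tin: bare metal tin, 72 mm wide, 90 mm high, on the ledge; leave alone; origin: underside centre
- mug: white mug, 80 mm wide, 85 mm high, on the ledge; leave alone; origin: underside centre
- bowl: terracotta bowl, 90 mm wide, 45 mm high, on the ledge; leave alone; origin: underside centre
- spoon: steel spoon 160 mm long lying on the ledge; leave alone
Not all that is in view belongs to the job. What is shaped like the jar but turquoise is not meant.

How it is judged (in metres and radians):
On the way, in this order (a step that is already met when the one before it is completed fails the run):
1. the lid lies on the saucer, let go (horizontal distance between lid and saucer below 0.02 m and z of lid in the frame of saucer between 0.002 and 0.014 m and angle between lid's own z axis and vertical below 0.15 rad and contact force between lid and the fingers below 0.1 N and linear speed of lid below 0.03 m/s), for 0.1 s.
2. the jar lies on its side in the cradle, let go (x of jar_center in the frame of cradle_bed between -0.03 and 0.03 m and y of jar_center in the frame of cradle_bed between -0.007 and 0.007 m and z of jar_center in the frame of cradle_bed between -0.007 and 0.007 m and angle between the z axis of jar and the x axis of cradle, either way round below 0.15 rad and contact force between jar and the fingers below 0.1 N and linear speed of jar below 0.03 m/s), for 0.1 s.
3. the bombilla stands fully home in the narrow bore, let go (horizontal distance between bombilla and narrow_bore below 0.004 m and z of bombilla in the frame of narrow_bore below -0.034 m and angle between bombilla's own z axis and vertical below 0.1 rad and contact force between bombilla and the fingers below 0.1 N), for 0.1 s.
At the end, for the whole second after the job is handed in: Let go, at rest: lid flat, top up, within 20 mm of the saucer's centre; saucer moved under 40 mm; jar on its side on the poles, 30 mm along, 7 mm across and in height, 0.15 rad; bombilla upright (0.1 rad) in the narrow bore, lower end 34 mm deep or more, 4 mm off-centre at most (all of step 1 and all of step 2 and all of step 3 and distance of saucer from where it was at the start of the episode below 0.04 m and linear speed of bombilla below 0.03 m/s); the robot touches nothing.
It fails at once if the jar is dropped: touching nothing while well above the cradle bed (contact force between jar and anything else below 0.02 N and distance of jar_center from where it was at the start of the episode above 0.06 m and z of jar_center in the frame of cradle_bed above 0.02 m).
It fails at once if the brush, gourd, tin, mug, bowl or spoon is pushed away (over 30 mm) (distance of any of brush, gourd, tin, mug, bowl, spoon from where it was at the start of the episode above 0.03 m).
It also fails if it takes over 72 s, if anything falls off the work surface, if the arm or the gripper's body presses on something with over 40 N, if the wrist force passes 120 N, or if a joint passes its speed limit or range.

### The arm

A 6-joint arm with a two-finger parallel gripper is mounted at the origin on the work surface. World frame = base frame: x ahead of the robot, y to its left, z up, the work surface at z = 0. Lengths are in m, angles in degrees, forces in N, time in s.
With the tool pointing down it reaches from about 0.35 to 0.875 m from the base axis. Payload 4.2 kg.
Tool frame: the origin (TCP) lies on the centre line of the jaws, within the pads' length; the fingertips stand 19 mm ahead of it and the grasp point (between the pads) is the TCP; z points along the fingers, y is the line along which they close (so a half turn about z gives the same grasp; the last joint's range is limited). The gripper opens to 87 mm and grips with 3 to 60 N. Pads are 19 mm wide; open, the fingers measure 117 mm over their backs; the gripper's body (75 mm by 190 mm) begins 51 mm behind the grasp point.
Start: joints at [-54.11, 22.042, 0.453, 0, -68.411, -14.817], TCP at [0.225, -0.583, 0.242] pointing down, gripper open.
Joint ranges: [-179.83, 179.83], [-69.29, 118.12], [-61.27, 80.66], [-181.25, 117.63], [-171.15, -9.14], [-177.46, 177.46]. Speed limits (degrees/s): [159.86, 159.86, 180, 180, 180, 180].

### API

Orientations are given as a 3x3 rotation matrix whose columns are the frame's x, y, z axes.
In Python, from station import sense, capture, finish_job, search_frame, masks_of gives the robot as it stands.
- The arm moves only by the tool drive_tool, never from a script. Its argument "rows" is a list of rows, each a list of 7 numbers: the opening in per cent of the stroke, from 0 (shut) to 100 (fully open), then the shift along the world's x, y, z in mm, then the turn, a rotation vector about the world's x, y, z in rad. In form: [[fingers, dx, dy, dz, wx, wy, wz], ...]. A call has 1 to 5 rows; each row shifts and turns the commanded pose from where the row before left it; what a row does not reach is not made up. A row lasts 1/12 s, in which the tool goes at most 41.7 mm and 7.16 degrees, less where a joint would pass 70% of its speed; a pose out of reach is approached as far as the arm can. A call is refused whole if a number of a shift passes 41.7 or a number of a turn 0.125, either way. A call with a gripper value outside its range is refused whole. The fingers move at their own pace and stop on an object; the grip force is fixed at half the most. Time passes only in rows, so rows that do not move let the fingers close. It gives the time, the measured TCP pose, the force, the opening and the grip force at its end, in the units of the state.
- sense(): the state, without advancing time (a new reading comes with each control period).
- capture(name): name is "scene" or "top"; returns a dict with "frame" (480x640x3 uint8, red, green, blue), "z_map" (480x640 float32, m along the optical axis (not along the pixel's ray), 0 where there is no reading), "fx", "fy", "cx", "cy" (pixels), "R" (3x3) and "t" (3): a world point X has camera coordinates R X + t. Camera axes: x right, y down, z forward; pixel columns grow to the right and rows downward; lengths in m; the calibration is good to about 2 mm. A picture is of the moment at which its call begins.
- finish_job(): hands the job in; it is judged then, once.
Trained networks look in a picture, given as the dict that the camera call returned (one of the last four; its "shot" number tells which), for a name from the list of things; names that differ only in an ending like _2 or _b are one class to them, and where a whole thing is asked for, a point or a joint stands for the part that bears it (a point fixed in the world has none). Each returns a list of dicts, best first, with "p" (0 to 1); they miss things now and then, are a little off and sometimes report something else, mostly with a low value. They report only what shows in the picture. A call takes as long as a camera call. They do not tell look-alikes from the thing itself.
- search_frame(label, picture): "xy" ([column, row] in pixels, amid what is visible of it).
- masks_of(label, picture): "region" (480x640 bool, what is visible of it) and "xy" ([column, row] in pixels, amid what is visible of it).
The state is a dict: "time_s": time; "joints": joint angles; "joint_velocities": joint speeds; "effort": joint torques, N m; "tcp_pos": TCP position; "ee_rot": TCP orientation; "wrist_force": force on the tool from outside, world axes, zero at the start; "moment": the same for the moment, N m; "gripper_width": opening from 0.0 (shut) to 1.0 (fully open); "gripper_force": force on a finger pad.
Only numpy, scipy, OpenCV 4.12 (cv2) and the standard library are available. Lean on these libraries where they do the work, as an engineer would, in place of code of your own. Each camera call takes 0.05 s, during which the arm holds its last target. There are 200 camera calls.

## Working session

There is one attempt and no reset: what is moved stays moved. The work goes in short steps, Python scripts to look and compute and a tool call to move; the robot and the scene stay as the last step left them, time stands still between calls to the robot, and variables do not carry over. Pictures are saved under pics/ and viewed, at most 10 in all, crops included, and the job is handed in when it is done.

Besides the shell and the picture viewer there is one more tool, called after ">>>" in YAML: its name, and indented under it one key for each argument. drive_tool: Moves the arm, as the interface text tells. Its arguments: {"type":"object","properties":{"rows":{"type":"array"}},"required":["rows"]}

```bash
mkdir -p pics; cat > h.py <<'E'
import numpy as np, cv2
from station import *
def cloud(p):
    v,u=np.mgrid[0:480,0:640]; z=p["z_map"]
    c=np.stack([(u-p["cx"])/p["fx"]*z,(v-p["cy"])/p["fy"]*z,z],-1)
    w=(c-np.array(p["t"]))@np.array(p["R"]); w[z==0]=np.nan
    return w
def save(p,n): cv2.imwrite("pics/"+n,p["frame"][:,:,::-1])
E
python3 - <<'E'
from h import *
np.set_printoptions(precision=3,suppress=True)
for n in ["scene","top"]:
    p=capture(n); save(p,n+"0.png"); W=cloud(p)
    print(n,"cam",-np.array(p["R"]).T@p["t"],p["fx"])
    for l in ["stand","jar","lid","saucer","bombilla","brush","cradle","block","gourd","tin","mug","bowl","spoon"]:
        for m in masks_of(l,p)[:3]:
            if m["p"]<.2: continue
            q=W[m["region"]]; q=q[~np.isnan(q[:,0])]
            if len(q): print(l,round(m["p"],2),np.round(m["xy"]),len(q),np.percentile(q,3,0),np.median(q,0),np.percentile(q,97,0))
print(sense())
E
```

```text
scene cam [1.061 0.806 0.901] 556.3826521493146
stand 0.78 [356. 300.] 8717 [0.381 0.018 0.014] [0.577 0.159 0.077] [0.706 0.334 0.119]
jar 0.93 [345. 244.] 691 [0.461 0.013 0.029] [0.494 0.047 0.07 ] [0.506 0.055 0.108]
jar 0.82 [362. 195.] 724 [ 0.321 -0.121  0.011] [ 0.348 -0.089  0.07 ] [ 0.367 -0.078  0.099]
jar 0.57 [268. 255.] 812 [ 0.633 -0.05   0.009] [ 0.667 -0.02   0.081] [ 0.682 -0.007  0.1  ]
lid 0.78 [348. 220.] 580 [ 0.421 -0.087  0.027] [0.481 0.032 0.131] [0.507 0.057 0.135]
saucer 0.66 [375. 273.] 1007 [0.415 0.087 0.03 ] [0.464 0.131 0.034] [0.512 0.177 0.042]
saucer 0.46 [401. 291.] 525 [0.544 0.296 0.109] [0.559 0.311 0.193] [0.566 0.317 0.229]
bombilla 0.72 [383. 268.] 403 [0.483 0.153 0.035] [0.557 0.24  0.186] [0.561 0.243 0.248]
brush 0.75 [404. 288.] 489 [0.548 0.3   0.115] [0.559 0.311 0.195] [0.566 0.317 0.229]
cradle 0.59 [285. 186.] 904 [ 0.39  -0.363 -0.004] [ 0.445 -0.289  0.027] [ 0.508 -0.219  0.037]
block 0.93 [243. 228.] 1194 [ 0.583 -0.234  0.001] [ 0.643 -0.193  0.037] [ 0.692 -0.165  0.045]
gourd 0.61 [298. 256.] 1730 [0.617 0.081 0.118] [0.662 
[... 1479 characters left out ...]
6 [ 0.574 -0.453  0.002] [ 0.617 -0.422  0.041] [ 0.653 -0.369  0.086]
bowl 0.69 [120. 306.] 1283 [0.405 0.417 0.002] [0.443 0.463 0.021] [0.482 0.493 0.047]
{'time_s': 1.4, 'joints': array([-54.111,  22.041,   0.452,  -0.002, -68.411, -14.816]), 'joint_velocities': array([ 0.028,  0.081, -0.02 ,  0.023,  0.121,  0.042]), 'effort': array([  0.001, -39.047,  18.762,   4.224,   0.015,  -0.   ]), 'tcp_pos': array([ 0.225, -0.583,  0.242]), 'ee_rot': array([[-0.933, -0.36 ,  0.   ],
       [-0.36 ,  0.933,  0.   ],
       [-0.   ,  0.   , -1.   ]]), 'wrist_force': array([-0.409,  0.464,  0.049]), 'moment': array([-0.016, -0.028, -0.03 ]), 'gripper_force': 0.0, 'gripper_width': 1.001842121570298}
```

```bash
python3 - <<'E'
import cv2
a=cv2.imread("pics/top0.png")[130:400,60:560]; cv2.imwrite("pics/t1.png",cv2.resize(a,(800,432),interpolation=cv2.INTER_CUBIC))
E
python3 - <<'E'
from h import *
np.set_printoptions(precision=4,suppress=True)
p=capture("top"); W=cloud(p); s=capture("scene"); S=cloud(s)
f=p["frame"].astype(int)
def reg(c,r,z0,z1,W=W):
    m=(np.hypot(W[...,0]-c[0],W[...,1]-c[1])<r)&(W[...,2]>z0)&(W[...,2]<z1); return W[m],m
def circ(q,name):
    (c,r)=cv2.minEnclosingCircle(np.float32(q[:,:2])); print(name,np.array(c),r,q[:,2].mean(),len(q))
for W_,n in((W,"top"),(S,"scene")):
    q,m=reg((.476,.026),.05,.125,.15,W_); circ(q,n+" lid"); 
    q,m=reg((.46,.13),.075,.036,.06,W_); circ(q,n+" saucer rim")
    q,m=reg((.46,.13),.02,.0,.06,W_); print("floor",np.median(q[:,2]))
    q,m=reg((.551,.235),.02,.2,.26,W_); print(n,"bomb top",np.median(q,0),len(q),np.ptp(q,0))
    q,m=reg((.556,.242),.02,.17,.23,W_); print(n,"bomb sleeve",np.median(q,0),len(q))
    q,m=reg((.44,-.29),.12,.02,.045,W_); c,sz,a=cv2.minAreaRect(np.float32(q[:,:2])*1000); print(n,"cradle",c,sz,a)
    q,m=reg((.633,-.2),.09,.04,.052,W_); c,sz,a=cv2.minAreaRect(np.float32(q[:,:2])*1000); print(n,"block",c,sz,a,q[:,2].mean())
E
```

```text
top lid [0.476  0.0254] 0.03204946219921112 0.134023085317992 744
top saucer rim [0.46   0.1376] 0.0651630163192749 0.03987622585785725 1208
floor 0.03584940511939236
top bomb top [0.5515 0.2334 0.2392] 81 [0.0125 0.0131 0.0528]
top bomb sleeve [0.5501 0.2317 0.2102] 55
top cradle (442.683837890625, -291.0631103515625) (84.0035171508789, 150.9337921142578) 35.748958587646484
top block (635.6585693359375, -206.85476684570312) (110.20922088623047, 56.89437484741211) 22.124910354614258 0.04492653334273659
scene lid [0.4787 0.0241] 0.035210829228162766 0.13127705472480333 459
scene saucer rim [0.462 0.136] 0.05778171122074127 0.039489255952079805 331
floor 0.0335342364617228
scene bomb top [0.5573 0.239  0.2266] 173 [0.0142 0.015  0.051 ]
scene bomb sleeve [0.5582 0.2402 0.2021] 172
scene cradle (449.5732116699219, -286.1429138183594) (72.40461730957031, 155.3655548095703) 32.53940963745117
scene block (636.857177734375, -206.3179931640625) (114.0028305053711, 59.47859573364258) 22.075103759765625 0.042495881461310024
```

View pics/t1.png

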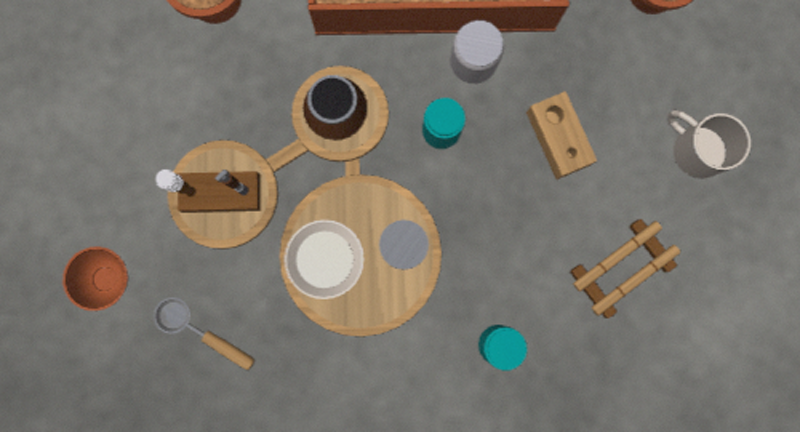

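View pics/scene0.png

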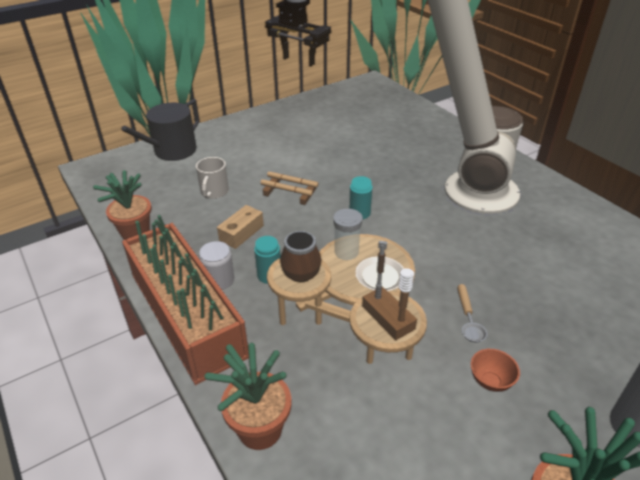

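The top crop shows the lid at (404,245), saucer (325,260), bombilla near (235,182), brush (168,181), narrow bore (571,153) and cradle (625,268). The scene view agrees: the glass jar is at (347,235), and the turquoise jars are decoys.

```bash
cat >> h.py <<'E'
def onplane(p,uv,z):
    R=np.array(p["R"]);C=-R.T@np.array(p["t"]); uv=np.atleast_2d(uv).astype(float)
    d=np.c_[(uv[:,0]-p["cx"])/p["fx"],(uv[:,1]-p["cy"])/p["fy"],np.ones(len(uv))]@R
    return C+d*((z-C[2])/d[:,2])[:,None]
def proj(p,X):
    c=np.atleast_2d(X)@np.array(p["R"]).T+np.array(p["t"]); return np.c_[c[:,0]/c[:,2]*p["fx"]+p["cx"],c[:,1]/c[:,2]*p["fy"]+p["cy"]]
E
python3 - <<'E'
from h import *
import pickle
np.set_printoptions(precision=4,suppress=True)
p=capture("top"); s=capture("scene"); pickle.dump((p,s),open("p0.pkl","wb"))
hsv=cv2.cvtColor(p["frame"],cv2.COLOR_RGB2HSV)
m=((hsv[...,1]<60)&(hsv[...,2]>120)).astype(np.uint8); 
n,l,st,ce=cv2.connectedComponentsWithStats(m)
k=l[292,263]; c=max(cv2.findContours((l==k).astype(np.uint8),0,1)[0],key=len)[:,0]
e=cv2.fitEllipse(c); print("saucer px",e,onplane(p,e[0],.044), st[k])
w=onplane(p,c,.044)[:,:2]; print(cv2.minEnclosingCircle(np.float32(w)))
# bores by dark pixels in block top
blk=masks_of("block",p)[0]["region"]; g=cv2.cvtColor(p["frame"],cv2.COLOR_RGB2GRAY)
print(np.median(g[blk]))
ys,xs=np.mgrid[205:245,400:435]
d=((g<90)).astype(np.uint8); n,l,st,ce=cv2.connectedComponentsWithStats(d[190:250,380:440])
for i in range(1,n): print(ce[i]+[380,190],st[i,4],onplane(p,ce[i]+[380,190],.045))
# bombilla: row-wise slices in both views
for im in (p,s):
    W=cloud(im); C=-np.array(im["R"]).T@im["t"]
    for z in (.13,.15,.185,.2,.215,.245):
        q=W[(np.hypot(W[...,0]-.553,W[...,1]-.236)<.022)&(abs(W[...,2]-z)<.007)]
        if len(q)>3: print(z,len(q),np.median(q,0))
print(proj(s,[[.552,.2345,z] for z in(.11,.2,.25)]),proj(p,[[.552,.2345,z] for z in(.11,.2,.25)]))
a=p["frame"][215:270,155:235,::-1]; b=s["frame"][230:330,340:440,::-1]; g2=p["frame"][195:250,380:445,::-1]
cv2.imwrite("pics/z.png",np.hstack([cv2.resize(i,(266,266)) for i in(a,b,g2)]))
E
```

```text
saucer px ((262.2024841308594, 291.72076416015625), (48.3372802734375, 48.87461853027344), 42.93254089355469) [[0.4629 0.1368 0.044 ]] [ 238  267   50   50 1923]
((0.463355153799057, 0.13692134618759155), 0.05557269975543022)
142.0
[407.1389 198.7778] 36 [[ 0.6686 -0.1967  0.045 ]]
[399.5532 220.1489] 141 [[ 0.6192 -0.1772  0.045 ]]
[417.2941 224.2941] 17 [[ 0.6089 -0.2174  0.045 ]]
[428. 233.] 1 [[ 0.5884 -0.2409  0.045 ]]
[423. 235.] 1 [[ 0.584  -0.2292  0.045 ]]
[425. 234.] 1 [[ 0.5862 -0.2339  0.045 ]]
[418. 237.] 1 [[ 0.5796 -0.2176  0.045 ]]
[420.5 236. ] 2 [[ 0.5818 -0.2234  0.045 ]]
[413.5 239. ] 2 [[ 0.5752 -0.2072  0.045 ]]
[416. 238.] 1 [[ 0.5774 -0.213   0.045 ]]
0.13 8 [0.5499 0.2318 0.13  ]
0.15 14 [0.551  0.2341 0.1466]
0.185 11 [0.5495 0.2313 0.1849]
0.2 10 [0.55   0.2308 0.2001]
0.215 21 [0.5504 0.2316 0.2166]
0.245 34 [0.5528 0.2351 0.2478]
0.13 33 [0.5584 0.2396 0.1315]
0.15 23 [0.557  0.2389 0.15  ]
0.185 38 [0.5594 0.2412 0.1848]
0.2 45 [0.5581 0.2408 0.2003]
0.215 57 [0.5579 0.2399 0.2171]
0.245 55 [0.5554 0.2382 0.2453]
[[377.7198 294.1302]
 [380.8248 260.3203]
 [382.7076 239.8187]] [[213.0404 249.2865]
 [204.5417 243.4897]
 [199.1278 239.797 ]]
```

View pics/z.png

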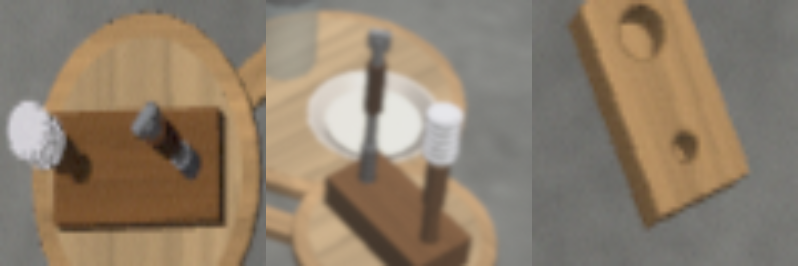

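>>> drive_tool:
  rows:
    - [100,12.5,30.4,0,0,0,0.021]
    - [100,12.5,30.4,0,0,0,0.021]
    - [100,12.5,30.4,0,0,0,0.021]
    - [100,12.5,30.4,0,0,0,0.021]
    - [100,12.5,30.4,0,0,0,0.021]

```text
time_s: 2.07
tcp_pos: [0.2875, -0.4298, 0.2416]
ee_rot: [[-0.89, -0.456, 0.0], [-0.456, 0.89, -0.0], [-0.0, -0.0, -1.0]]
wrist_force: [0.5, -0.3, 0.5]
gripper_width: 1.001
gripper_force: 0.0
```

>>> drive_tool:
  rows:
    - [100,12.5,30.4,0,0,0,0.021]
    - [100,12.5,30.4,0,0,0,0.021]
    - [100,12.5,30.4,0,0,0,0.021]
    - [100,12.5,30.4,0,0,0,0.021]
    - [100,12.5,30.4,0,0,0,0.021]

```text
time_s: 2.48
tcp_pos: [0.3501, -0.2777, 0.2419]
ee_rot: [[-0.837, -0.547, 0.001], [-0.547, 0.837, -0.0], [-0.0, -0.001, -1.0]]
wrist_force: [1.0, 0.1, -0.5]
gripper_width: 1.004
gripper_force: 0.0
```

>>> drive_tool:
  rows:
    - [100,12.5,30.4,0,0,0,0.021]
    - [100,12.5,30.4,0,0,0,0.021]
    - [100,12.5,30.4,0,0,0,0.021]
    - [100,12.5,30.4,0,0,0,0.021]
    - [100,12.5,30.4,0,0,0,0.021]

```text
time_s: 2.9
tcp_pos: [0.4126, -0.1256, 0.242]
ee_rot: [[-0.775, -0.632, 0.001], [-0.632, 0.775, 0.0], [-0.001, -0.001, -1.0]]
wrist_force: [0.4, 0.4, -0.3]
gripper_width: 1.001
gripper_force: 0.0
```

>>> drive_tool:
  rows:
    - [100,12.5,30.4,0,0,0,0.021]
    - [100,12.5,30.4,0,0,0,0.021]
    - [100,12.5,30.4,0,0,0,0.021]
    - [100,12.5,30.4,0,0,0,0.021]
    - [100,12.5,30.4,0,0,0,0.021]

```text
time_s: 3.32
tcp_pos: [0.4751, 0.0265, 0.2419]
ee_rot: [[-0.704, -0.71, 0.001], [-0.71, 0.704, 0.0], [-0.001, -0.0, -1.0]]
wrist_force: [0.6, -1.0, 0.4]
gripper_width: 1.001
gripper_force: 0.0
```

Panels show the bombilla top at px (199,239) in the top view and (382,243) in the scene view, matching the computed axis (.552,.2345). The narrow bore is at px (417,225), i.e. (.608,-.218). The TCP is now over the lid, so I go down and grip it.

>>> drive_tool:
  rows:
    - [100,0.8,-0.5,-30,0,0,0]
    - [100,0,0,-30,0,0,0]
    - [100,0,0,-24,0,0,0]
    - [100,0,0,-14,0,0,0]
    - [60,0,0,0,0,0,0]

```text
time_s: 3.73
tcp_pos: [0.4734, 0.0238, 0.1405]
ee_rot: [[-0.706, -0.709, -0.007], [-0.709, 0.706, -0.002], [0.006, 0.003, -1.0]]
wrist_force: [-0.1, -0.4, -0.8]
gripper_width: 0.978
gripper_force: 0.0
```

>>> drive_tool:
  rows:
    - [50,0,0,0,0,0,0]
    - [50,0,0,0,0,0,0]
    - [50,0,0,0,0,0,0]
    - [50,0,0,0,0,0,0]
    - [50,0,0,0,0,0,0]

```text
time_s: 4.15
tcp_pos: [0.4764, 0.0246, 0.1449]
ee_rot: [[-0.705, -0.709, 0.003], [-0.709, 0.705, 0.001], [-0.003, -0.001, -1.0]]
wrist_force: [-0.5, 0.7, 3.9]
gripper_width: 0.725
gripper_force: 30.0
```

>>> drive_tool:
  rows:
    - [50,0,0,5,0,0,0]
    - [50,0,0,10,0,0,0]
    - [50,0,0,20,0,0,0]
    - [50,0,0,20,0,0,0]
    - [50,0,0,0,0,0,0]

```text
time_s: 4.57
tcp_pos: [0.4778, 0.0248, 0.2027]
ee_rot: [[-0.705, -0.709, 0.008], [-0.709, 0.705, 0.002], [-0.007, -0.004, -1.0]]
wrist_force: [0.4, 0.2, -0.9]
gripper_width: 0.725
gripper_force: 30.0
```

>>> drive_tool:
  rows:
    - [50,-2,18,0,0,0,0]
    - [50,-4,30,0,0,0,0]
    - [50,-4,35,0,0,0,0]
    - [50,-3,28,0,0,0,0]
    - [50,0,0,-20,0,0,0]

```text
time_s: 4.98
tcp_pos: [0.465, 0.1401, 0.1818]
ee_rot: [[-0.702, -0.712, 0.009], [-0.712, 0.702, 0.005], [-0.01, -0.003, -1.0]]
wrist_force: [-0.3, -0.2, -1.6]
gripper_width: 0.718
gripper_force: 30.0
```

>>> drive_tool:
  rows:
    - [50,0,0,-30,0,0,0]
    - [50,0,0,-30,0,0,0]
    - [50,0,0,-24,0,0,0]
    - [50,0,0,-15,0,0,0]
    - [50,0,0,-8,0,0,0]

```text
time_s: 5.4
tcp_pos: [0.4611, 0.1344, 0.0692]
ee_rot: [[-0.706, -0.708, -0.004], [-0.708, 0.706, -0.002], [0.005, 0.001, -1.0]]
wrist_force: [0.8, 0.7, -1.2]
gripper_width: 0.725
gripper_force: 30.0
```

>>> drive_tool:
  rows:
    - [50,0,0,0,0,0,0]
    - [50,0,0,0,0,0,0]
    - [50,0,0,-2,0,0,0]
    - [50,0,0,-2,0,0,0]
    - [50,0,0,0,0,0,0]

```text
time_s: 5.82
tcp_pos: [0.4628, 0.1355, 0.0681]
ee_rot: [[-0.705, -0.709, 0.001], [-0.709, 0.705, 0.001], [-0.001, -0.0, -1.0]]
wrist_force: [-0.0, 0.3, -0.5]
gripper_width: 0.72
gripper_force: 30.0
```

>>> drive_tool:
  rows:
    - [50,0,0,-1.5,0,0,0]
    - [50,0,0,-1,0,0,0]
    - [50,0,0,0,0,0,0]
    - [50,0,0,0,0,0,0]

```text
time_s: 6.15
tcp_pos: [0.4625, 0.1353, 0.0651]
ee_rot: [[-0.705, -0.709, 0.0], [-0.709, 0.705, 0.0], [-0.0, -0.0, -1.0]]
wrist_force: [0.8, -0.8, -0.9]
gripper_width: 0.727
gripper_force: 30.0
```

>>> drive_tool:
  rows:
    - [50,0,0,-0.8,0,0,0]
    - [50,0,0,0,0,0,0]
    - [82,0,0,0,0,0,0]
    - [82,0,0,0,0,0,0]
    - [82,0,0,0,0,0,0]

```text
time_s: 6.57
tcp_pos: [0.4626, 0.1354, 0.0642]
ee_rot: [[-0.705, -0.709, 0.0], [-0.709, 0.705, 0.0], [-0.0, -0.0, -1.0]]
wrist_force: [-0.7, -0.0, 0.0]
gripper_width: 0.803
gripper_force: 0.0
```

>>> drive_tool:
  rows:
    - [82,0,0,4,0,0,0]
    - [82,0,0,10,0,0,0]
    - [82,0,0,30,0,0,0]
    - [100,0,0,40,0,0,0]
    - [100,0,0,40,0,0,0]

```text
time_s: 6.98
tcp_pos: [0.4618, 0.1348, 0.1892]
ee_rot: [[-0.705, -0.709, -0.002], [-0.709, 0.705, -0.002], [0.003, 0.0, -1.0]]
wrist_force: [0.9, 0.8, 0.3]
gripper_width: 0.897
gripper_force: 0.0
```

>>> drive_tool:
  rows:
    - [100,0,0,40,0,0,0]
    - [100,-10,-30,40,0,0,0]
    - [100,-20,-35,0,0,0,0]
    - [100,-20,-35,0,0,0,0]
    - [100,-20,-35,0,0,0,0]

```text
time_s: 7.4
tcp_pos: [0.3933, 0.0048, 0.2616]
ee_rot: [[-0.705, -0.71, 0.001], [-0.71, 0.705, 0.001], [-0.001, -0.0, -1.0]]
wrist_force: [-0.1, -0.1, -0.6]
gripper_width: 0.996
gripper_force: 0.0
```

```bash
python3 - <<'E'
from h import *
np.set_printoptions(precision=4,suppress=True)
p=capture("top"); W=cloud(p); s=capture("scene"); save(s,"s2.png"); S=cloud(s)
for w in(W,S):
    q=w[(np.hypot(w[...,0]-.463,w[...,1]-.137)<.05)&(w[...,2]>.049)&(w[...,2]<.07)]; print(len(q),cv2.minEnclosingCircle(np.float32(q[:,:2])),np.percentile(q[:,2],[5,50,95]))
    q=w[(np.hypot(w[...,0]-.476,w[...,1]-.025)<.04)&(w[...,2]>.036)&(w[...,2]<.15)]; print("jar",len(q),cv2.minEnclosingCircle(np.float32(q[:,:2])),np.percentile(q[:,2],[5,50,95]))
x=sense(); print(x["joints"],x["tcp_pos"])
cv2.imwrite("pics/t2.png",cv2.resize(p["frame"][200:360,220:420,::-1],(600,480)))
E
```

```text
648 ((0.4629945755004883, 0.1350216269493103), 0.03225449472665787) [0.0505 0.0539 0.0575]
jar 604 ((0.4758579730987549, 0.025354593992233276), 0.028924642130732536) [0.1118 0.129  0.1327]
331 ((0.464205801486969, 0.13480007648468018), 0.03388247638940811) [0.0495 0.0517 0.0543]
jar 1046 ((0.47932660579681396, 0.027391288429498672), 0.030569495633244514) [0.044  0.0992 0.1285]
[ 24.4718  -2.6586 -27.3363  -0.0389 -65.3436 -69.5465] [0.391  0.0026 0.2612]
```

View pics/t2.png

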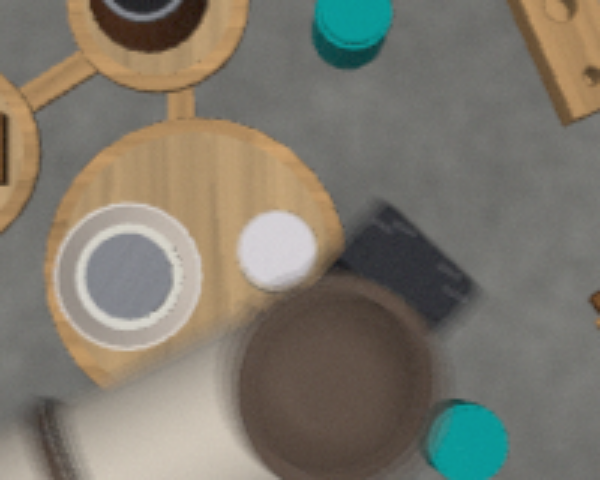

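Lid sits centred in the saucer (130,275), and the open jar is at (277,250). Next I yaw and tilt the tool for an inclined jar grasp: 45° inward at the pick, 45° outward at the place.

>>> drive_tool:
  rows:
    - [100,12,-4.9,0,0,0,0.117]
    - [100,12,-4.9,0,0,0,0.117]
    - [100,12,-4.9,0,0,0,0.117]
    - [100,12,-4.9,0,0,0,0.117]
    - [100,12,-4.9,0,0,0,0.117]

```text
time_s: 7.92
tcp_pos: [0.455, -0.0188, 0.261]
ee_rot: [[-0.191, -0.982, 0.0], [-0.982, 0.191, 0.0], [-0.0, -0.0, -1.0]]
wrist_force: [0.1, 0.5, -0.3]
gripper_width: 0.999
gripper_force: 0.0
```

>>> drive_tool:
  rows:
    - [100,12,-4.9,0,0,0,0.117]
    - [100,12,-4.9,0,0,0,0.117]
    - [100,12,-4.9,0,0,0,0.117]
    - [100,12,-4.9,0,0,0,0.117]
    - [100,12,-4.9,0,0,0,0.117]

```text
time_s: 8.33
tcp_pos: [0.5151, -0.0433, 0.2608]
ee_rot: [[0.383, -0.924, -0.0], [-0.924, -0.383, -0.0], [-0.0, 0.0, -1.0]]
wrist_force: [-0.9, 0.1, -0.8]
gripper_width: 1.003
gripper_force: 0.0
```

>>> drive_tool:
  rows:
    - [100,12,-4.9,0,0,0,0.117]
    - [100,12,-4.9,0,0,0,0.117]
    - [100,0,0,0,0.0911,0.0655,0]
    - [100,0,0,0,0.0911,0.0655,0]
    - [100,0,0,0,0.0911,0.0655,0]

```text
time_s: 8.75
tcp_pos: [0.5391, -0.0522, 0.2619]
ee_rot: [[0.55, -0.812, -0.194], [-0.765, -0.584, 0.272], [-0.334, -0.002, -0.942]]
wrist_force: [0.4, -0.6, -0.1]
gripper_width: 1.002
gripper_force: 0.0
```

>>> drive_tool:
  rows:
    - [100,0,0,0,0.0911,0.0655,0]
    - [100,0,0,0,0.0911,0.0655,0]
    - [100,0,0,0,0.0911,0.0655,0]
    - [100,0,0,0,0.0911,0.0655,0]
    - [100,0,0,0,0,0,0]

```text
time_s: 9.17
tcp_pos: [0.5392, -0.0548, 0.2566]
ee_rot: [[0.402, -0.815, -0.417], [-0.574, -0.579, 0.579], [-0.713, 0.007, -0.701]]
wrist_force: [-0.4, -0.2, -1.6]
gripper_width: 0.999
gripper_force: 0.0
```

```bash
python3 - <<'E'
from h import *
import pickle
np.set_printoptions(precision=4,suppress=True)
x=sense(); print(x["joints"],x["tcp_pos"],x["ee_rot"])
p,s=pickle.load(open("p0.pkl","rb"))
for im in(p,s):
    W=cloud(im); q=W[(np.hypot(W[...,0]-.443,W[...,1]+.291)<.1)&(W[...,2]>.032)&(W[...,2]<.045)][:,:2]
    d=np.array([np.cos(np.radians(-54.25)),np.sin(np.radians(-54.25))]); n=np.array([-d[1],d[0]]); o=np.array([.4427,-.2911])
    a=(q-o)@d; b=(q-o)@n
    print(np.percentile(a,[1,99]),len(q))
    for k in(b>0,b<0): print(np.polyfit(a[k],b[k],1))
E
```

```text
[  -7.4492   31.2685   17.4774  -33.1061 -107.8796   41.4062] [ 0.5392 -0.0548  0.2566] [[ 0.402  -0.8153 -0.4167]
 [-0.5743 -0.579   0.5787]
 [-0.7131  0.0067 -0.701 ]]
[-0.0743  0.0728] 830
[-0.0068  0.0213]
[-0.0066 -0.0207]
[-0.0736  0.0735] 274
[-0.0077  0.0244]
[-0.0081 -0.0171]
```

>>> drive_tool:
  rows:
    - [100,-2,0,-33,0,0,0]
    - [100,-2,0,-33,0,0,0]
    - [100,0,0,0,0,0,0]
    - [100,0,0,0,0,0,0]

```text
time_s: 9.5
tcp_pos: [0.5336, -0.0526, 0.1943]
ee_rot: [[0.409, -0.812, -0.416], [-0.576, -0.583, 0.573], [-0.708, 0.005, -0.706]]
wrist_force: [1.1, 0.8, 0.5]
gripper_width: 1.001
gripper_force: 0.0
```

>>> drive_tool:
  rows:
    - [100,-13,18,-24,0,0,0]
    - [100,-14,19,-24,0,0,0]
    - [100,-14,19,-24,0,0,0]
    - [100,-10,13,-18,0,0,0]
    - [100,-6.5,9,-12,0,0,0]

```text
time_s: 9.92
tcp_pos: [0.4767, 0.0264, 0.0941]
ee_rot: [[0.414, -0.812, -0.412], [-0.575, -0.584, 0.573], [-0.706, -0.0, -0.709]]
wrist_force: [0.2, 1.0, 0.7]
gripper_width: 1.005
gripper_force: 0.0
```

>>> drive_tool:
  rows:
    - [100,0,0,0,0,0,0]
    - [100,0,0,0,0,0,0]

```text
time_s: 10.08
tcp_pos: [0.4782, 0.0251, 0.0949]
ee_rot: [[0.415, -0.812, -0.411], [-0.575, -0.584, 0.572], [-0.705, -0.001, -0.709]]
wrist_force: [-0.0, 0.5, -0.1]
gripper_width: 1.0
gripper_force: 0.0
```

```bash
python3 - <<'E'
from h import *
s=capture("scene"); x=sense(); print(x["tcp_pos"],x["wrist_force"])
print(proj(s,[x["tcp_pos"]]))
cv2.imwrite("pics/s3.png",cv2.resize(s["frame"][150:320,240:460,::-1],(770,595)))
E
```

```text
[0.47883755 0.02466964 0.09503148] [ 0.53865181 -0.66424639  0.90891451]
[[345.71368546 229.80458616]]
```

View pics/s3.png

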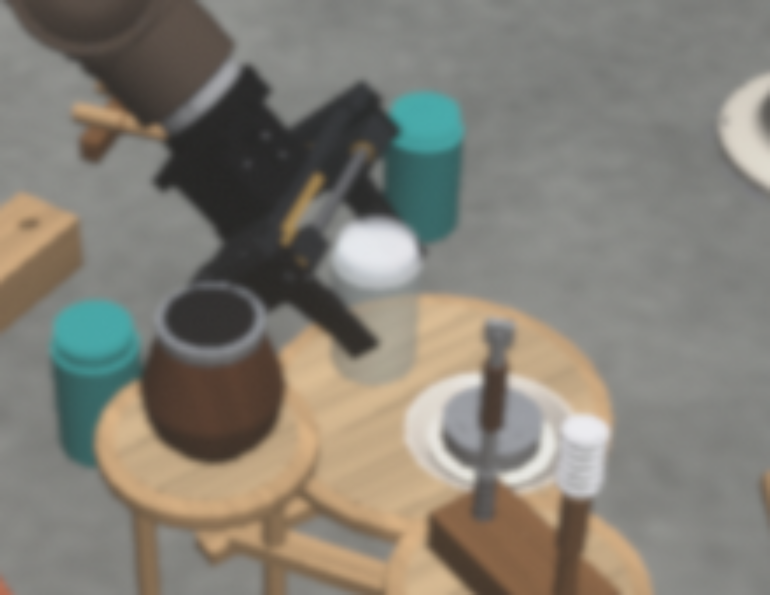

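The fingers straddle the jar, at picture (300–400,170–350), and the gripper body is clear of its mouth. Closing now, then lift.

>>> drive_tool:
  rows:
    - [70,-2,1,-2,0,0,0]
    - [50,0,0,0,0,0,0]
    - [50,0,0,0,0,0,0]
    - [50,0,0,0,0,0,0]
    - [50,0,0,0,0,0,0]

```text
time_s: 10.55
tcp_pos: [0.4751, 0.0257, 0.0911]
ee_rot: [[0.411, -0.813, -0.412], [-0.576, -0.582, 0.574], [-0.707, 0.001, -0.707]]
wrist_force: [0.6, 1.4, 0.9]
gripper_width: 0.706
gripper_force: 0.0
```

>>> drive_tool:
  rows:
    - [45,0,0,0,0,0,0]
    - [45,0,0,0,0,0,0]

```text
time_s: 10.72
tcp_pos: [0.4751, 0.0258, 0.0911]
ee_rot: [[0.411, -0.813, -0.412], [-0.576, -0.582, 0.574], [-0.707, 0.001, -0.707]]
wrist_force: [0.2, -0.7, 1.1]
gripper_width: 0.658
gripper_force: 30.0
```

>>> drive_tool:
  rows:
    - [45,0,0,4,0,0,0]
    - [45,0,0,8,0,0,0]
    - [45,0,0,15,0,0,0]
    - [45,0,0,20,0,0,0]
    - [45,0,0,0,0,0,0]

```text
time_s: 11.13
tcp_pos: [0.4768, 0.0256, 0.142]
ee_rot: [[0.417, -0.812, -0.408], [-0.576, -0.583, 0.573], [-0.703, -0.004, -0.711]]
wrist_force: [1.3, 0.5, -1.6]
gripper_width: 0.656
gripper_force: 30.0
```

>>> drive_tool:
  rows:
    - [45,0,0,25,0,0,0]
    - [45,0,0,30,0,0,0]
    - [45,0,0,30,0,0,0]
    - [45,0,0,15,0,0,0]
    - [45,-1,-8,0,0,0,0]

```text
time_s: 11.55
tcp_pos: [0.4753, 0.0184, 0.2421]
ee_rot: [[0.419, -0.812, -0.407], [-0.575, -0.584, 0.573], [-0.703, -0.006, -0.711]]
wrist_force: [-0.0, 0.6, -1.0]
gripper_width: 0.659
gripper_force: 30.0
```

>>> drive_tool:
  rows:
    - [45,-2,-15,0,-0.0911,-0.0655,0]
    - [45,-2.8,-22,0,-0.0911,-0.0655,0]
    - [45,-2.8,-22,0,-0.0911,-0.0655,0]
    - [45,-2.8,-22,0,-0.0911,-0.0655,0]
    - [45,-2.8,-22,0,-0.0911,-0.0655,0]

```text
time_s: 11.97
tcp_pos: [0.46, -0.0865, 0.2372]
ee_rot: [[0.568, -0.813, -0.129], [-0.794, -0.582, 0.177], [-0.219, 0.002, -0.976]]
wrist_force: [-0.5, -0.0, -1.8]
gripper_width: 0.656
gripper_force: 30.0
```

>>> drive_tool:
  rows:
    - [45,-2.8,-22,0,-0.0911,-0.0655,0]
    - [45,-2.8,-22,0,-0.0911,-0.0655,0]
    - [45,-2.8,-22,0,-0.0911,-0.0655,0]
    - [45,-2.8,-22,0,-0.0911,-0.0655,0]
    - [45,-2.8,-22,0,-0.0911,-0.0655,0]

```text
time_s: 12.38
tcp_pos: [0.4457, -0.1953, 0.2372]
ee_rot: [[0.55, -0.812, 0.194], [-0.766, -0.583, -0.271], [0.333, -0.0, -0.943]]
wrist_force: [-0.4, -2.4, -1.5]
gripper_width: 0.655
gripper_force: 30.0
```

>>> drive_tool:
  rows:
    - [45,-2.8,-22,0,-0.0911,-0.0655,0]
    - [45,-2.8,-22,0,-0.0911,-0.0655,0]
    - [45,-2.8,-22,0,-0.0911,-0.0655,0]
    - [45,-2.8,-20,0,-0.0911,-0.0655,0]
    - [45,0,0,0,0,0,0]

```text
time_s: 12.8
tcp_pos: [0.4411, -0.2623, 0.2461]
ee_rot: [[0.464, -0.826, 0.319], [-0.669, -0.563, -0.485], [0.58, 0.011, -0.814]]
wrist_force: [-1.2, -1.1, -2.2]
gripper_width: 0.661
gripper_force: 30.0
```

```bash
python3 - <<'E'
from h import *
np.set_printoptions(precision=4,suppress=True)
s=capture("scene"); x=sense(); print(x["tcp_pos"],x["wrist_force"],x["joints"],x["ee_rot"],x["gripper_width"])
print(proj(s,[x["tcp_pos"]]))
cv2.imwrite("pics/s4.png",cv2.resize(s["frame"][50:230,180:420,::-1],(800,600)))
E
```

```text
[ 0.4415 -0.2624  0.2466] [-0.301  -0.6558 -2.9264] [ -9.456   -0.8242 -53.1514  66.2481 -27.6068 -14.0207] [[ 0.4617 -0.8278  0.3188]
 [-0.6723 -0.561  -0.4831]
 [ 0.5787  0.0087 -0.8155]] 0.6541845587643565
[[291.7052 114.5796]]
```

View pics/s4.png

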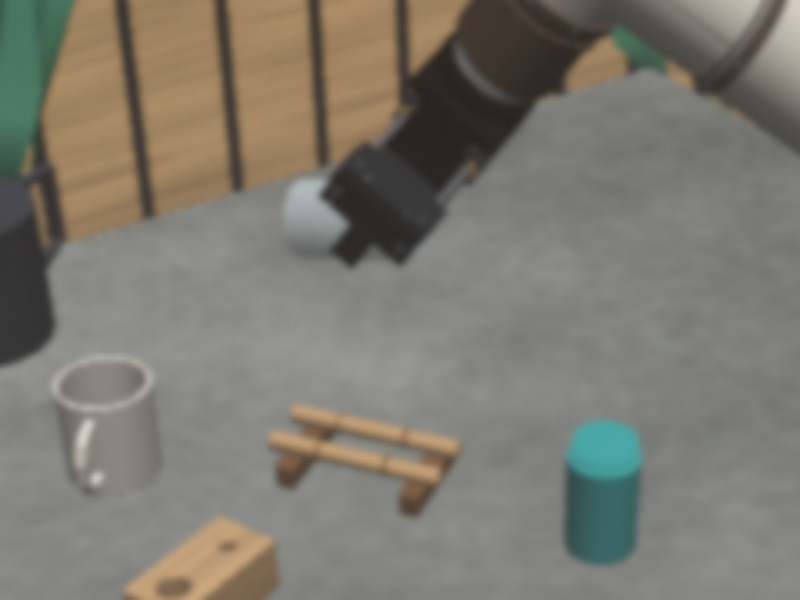

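The jar is held at picture (320,215) above the cradle (365,450), but the tilt stopped short at about 35°. I fit a quick kinematic model from the pose samples to see what is limiting it.

```bash
cat > kin.py <<'E'
import numpy as np
from scipy.spatial.transform import Rotation as Ro
from scipy.optimize import least_squares
from station import sense
S=[([-54.111,22.041,.452,-.002,-68.411,-14.816],[.225,-.583,.242],[[-.933,-.36,0],[-.36,.933,0],[0,0,-1]]),
([24.4718,-2.6586,-27.3363,-.0389,-65.3436,-69.5465],[.391,.0026,.2612],[[-.705,-.71,.001],[-.71,.705,.001],[-.001,0,-1]]),
([-7.4492,31.2685,17.4774,-33.1061,-107.8796,41.4062],[.5392,-.0548,.2566],[[.402,-.8153,-.4167],[-.5743,-.579,.5787],[-.7131,.0067,-.701]]),
([-9.456,-.8242,-53.1514,66.2481,-27.6068,-14.0207],[.4415,-.2624,.2466],[[.4617,-.8278,.3188],[-.6723,-.561,-.4831],[.5787,.0087,-.8155]])]
# planar chain, tool x-forward; signs of j4,j6 fitted by trial
def fk(q,g,s4,s6,y6):
    q=np.radians(q); a1,h1,L2,a3,L3,Lt,d=g
    R1=Ro.from_euler('z',q[0]); P=R1.apply([a1,-d,h1])
    R2=R1*Ro.from_euler('y',q[1]); P=P+R2.apply([0,0,L2])
    R3=R2*Ro.from_euler('y',-q[2]); P=P+R3.apply([L3,0,a3])
    R5=R3*Ro.from_euler('x',s4*q[3])*Ro.from_euler('y',-q[4])
    P=P+R5.apply([Lt,0,0])
    R=R5*Ro.from_euler('x',s6*q[5])*Ro.from_matrix(np.array([[0,0,1],[0,1,0],[-1,0,0]]))*Ro.from_euler('z',y6)
    return P,R
best=None
for s4 in(1,-1):
  for s6 in(1,-1):
    for y6 in(0,np.pi/2,np.pi,-np.pi/2):
      e=sum((fk(q,[0]*7,s4,s6,y6)[1].inv()*Ro.from_matrix(R)).magnitude() for q,p,R in S)
      if best is None or e<best[0]: best=(e,s4,s6,y6)
A=best[1:]
def fit(S):
    return least_squares(lambda g:np.r_[np.concatenate([fk(q,g,*A)[0]-p for q,p,R in S]),1e-4*(np.array(g)-[.05,.3,.35,.05,.35,.25,.16])],[.05,.3,.35,.05,.35,.25,.16])
r=fit(S); G=r.x
LO=np.array([-179.83,-69.29,-61.27,-181.25,-171.15,-177.46]);HI=np.array([179.83,118.12,80.66,117.63,-9.14,177.46])
def ik(P,R,q0):
    f=lambda q:np.r_[(fk(q,G,*A)[0]-P)*10,(fk(q,G,*A)[1].inv()*R).as_rotvec()]
    s=least_squares(f,np.clip(q0,LO+.1,HI-.1),bounds=(LO,HI),x_scale=30.); return s.x,np.linalg.norm(s.fun)
E
python3 - <<'E'
from kin import *
np.set_printoptions(precision=3,suppress=True)
print(best,G,np.abs(r.fun).max())
h=np.array([np.cos(np.radians(-54.5)),np.sin(np.radians(-54.5)),0]); c=np.array([-h[1],h[0],0])
for h_,nm in((h,"out"),):
  for t in (20,30,35,40,45,50):
    z=h*np.sin(np.radians(t))-np.array([0,0,1])*np.cos(np.radians(t)); y=-c; R=Ro.from_matrix(np.c_[np.cross(y,z),y,z])
    for zz in(.062,.15,.24):
      b=min((ik(np.array([.436,-.281,zz]),R,q0) for q0 in (S[3][0],S[1][0],S[2][0],[20,0,-40,-60,-60,0],[-10,0,-40,-60,-60,90])),key=lambda k:k[1]); print(t,zz,b[1].round(4),b[0])
E
```

```text
(0.005892711379734446, -1, -1, -1.5707963267948966) [ 0.277 -0.149  0.565  0.107  0.067  0.222  0.128] 0.03569356836655735
20 0.062 0.8386 [-18.946  19.895 -61.27    2.858 -21.199  50.229]
20 0.15 0.2686 [-15.323   8.101 -61.27   27.142 -17.07   24.618]
20 0.24 0.0 [-12.686   3.191 -39.705  23.887 -34.272  29.848]
30 0.062 0.9486 [-17.917  18.509 -61.27   10.283 -19.978  41.152]
30 0.15 0.3961 [-13.919   6.938 -61.27   38.877 -17.736  11.769]
30 0.24 0.0 [ -9.348  -0.492 -51.345  52.371 -26.59   -0.279]
35 0.062 1.0059 [-17.405  17.875 -61.27   14.216 -19.576  36.368]
35 0.15 0.4617 [-13.265   6.42  -61.27   43.891 -18.301   6.207]
35 0.24 0.0 [ -7.622  -2.122 -57.54   71.247 -26.239 -20.443]
40 0.062 1.0647 [-16.893  17.277 -61.27   18.236 -19.315  31.477]
40 0.15 0.5283 [-12.637   5.938 -61.27   48.358 -18.983   1.194]
40 0.24 0.0309 [ -6.353  -3.091 -61.27   82.462 -28.018 -32.68 ]
45 0.062 1.1246 [-16.383  16.715 -61.27   22.274 -19.192  26.539]
45 0.15 0.5958 [-12.033   5.488 -61.27   52.311 -19.751  -3.309]
45 0.24 0.1051 [ -5.764  -3.327 -61.27   83.553 -29.42  -34.011]
50 0.062 1.1858 [-15.872  16.187 -61.27   26.282 -19.206  21.595]
50 0.15 0.6641 [-11.446   5.068 -61.27   55.806 -20.594  -7.361]
50 0.24 0.1797 [ -5.212  -3.552 -61.27   84.537 -30.754 -35.229]
```

```bash
python3 - <<'E'
s=open('kin.py').read()
s=s.replace("apply([a1,-d,h1])","apply([a1,0,h1])").replace("apply([Lt,0,0])","apply([Lt,-d,0])")
s=s.replace("[.05,.3,.35,.05,.35,.25,.16]","[0,.2,.41,0,.43,.3,.16]")
open('kin.py','w').write(s)
E
cat > t.py <<'E'
from kin import *
np.set_printoptions(precision=3,suppress=True)
print(best,G,np.abs(r.fun).max())
h=np.array([np.cos(np.radians(-54.5)),np.sin(np.radians(-54.5)),0]); c=np.array([-h[1],h[0],0])
q0s=(S[3][0],S[1][0],S[2][0],[20,0,-40,-60,-60,0],[-10,0,-40,-60,-60,90],[20,60,-40,-60,-60,0],[-30,0,0,-120,-60,90],[-60,30,0,0,-120,0])
for sg in(1,-1):
  for t in (20,30,45,60) :
   for fl in (1,-1):
    z=sg*h*np.sin(np.radians(t))-np.array([0,0,1])*np.cos(np.radians(t)); y=-c*fl; R=Ro.from_matrix(np.c_[np.cross(y,z),y,z])
    for zz in(.062,.2):
      b=min((ik(np.array([.4427,-.291,zz])-.011*sg*np.array([h[0],h[1],0]),R,q0) for q0 in q0s),key=lambda k:k[1]); print(sg,t,fl,zz,b[1].round(4),b[0])
E
timeout 400 python3 t.py
```

```text
(0.005892711379734446, -1, -1, -1.5707963267948966) [0.    0.16  0.565 0.    0.422 0.287 0.16 ] 0.00031924827774787445
1 20 1 0.062 0.0304 [-32.895  17.773 -56.868 106.066  -9.14  -36.784]
1 20 1 0.2 0.0 [ -8.692   6.068 -39.786  26.899 -32.824  22.884]
1 20 -1 0.062 0.0846 [ -16.724   18.59   -51.867   51.724  -11.748 -177.46 ]
1 20 -1 0.2 0.0 [  -8.692    6.068  -39.786   26.899  -32.824 -157.116]
1 30 1 0.062 0.1305 [-33.526  18.13  -57.539 117.63  -15.334 -48.255]
1 30 1 0.2 0.0 [-15.305   3.355 -53.83   65.553 -20.31   -9.367]
1 30 -1 0.062 0.0399 [ -50.704   18.715  -48.995 -181.25    -9.14    87.972]
1 30 -1 0.2 0.0503 [ -11.695    3.838  -50.173   51.192  -23.142 -177.46 ]
1 45 1 0.062 0.2941 [-25.294  21.094 -60.129 117.63  -33.239 -60.09 ]
1 45 1 0.2 0.0879 [-30.59    3.26  -59.268 117.63  -21.66  -48.185]
1 45 -1 0.062 0.0381 [ -50.416   22.932  -57.709 -181.25   -35.623   88.128]
1 45 -1 0.2 0.0582 [ -50.736    2.186  -49.837 -181.25    -9.14    88.625]
1 60 1 0.062 0.425 [-19.662  26.203 -61.27  117.63  -48.207 -72.038]
1 60 1 0.2 0.2499 [-23.557   6.67  -61.27  117.63  
[... 614 characters left out ...]
  38.467    0.341  -14.601  -78.88  -113.367]
-1 30 -1 0.2 0.0 [ -24.834   30.266    7.51   -14.36   -93.766 -117.22 ]
-1 45 1 0.062 0.0 [-27.483  45.914  10.127 -18.829 -95.595  68.269]
-1 45 1 0.2 0.0 [ -27.556   37.668   16.23   -19.828 -109.166   63.48 ]
-1 45 -1 0.062 0.0 [ -27.483   45.914   10.127  -18.829  -95.595 -111.731]
-1 45 -1 0.2 0.0 [ -27.556   37.668   16.23   -19.828 -109.166 -116.52 ]
-1 60 1 0.062 0.0 [ -29.373   53.338   18.563  -23.202 -111.03    68.057]
-1 60 1 0.2 0.0 [ -29.603   44.657   23.257  -25.86  -123.294   62.036]
-1 60 -1 0.062 0.0 [ -29.373   53.338   18.563  -23.202 -111.03  -111.943]
-1 60 -1 0.2 0.0 [ -29.603   44.657   23.257  -25.86  -123.294 -117.964]
```

The model now fits to 0.3 mm. The outward tilt is out of joint range at the cradle, but the inward tilt (the same grip yawed by 180°, wrist on the far side) is easy. So I bring the tool back to vertical, then yaw by −180°.

>>> drive_tool:
  rows:
    - [45,0,-5,0,0.103,0.068,0]
    - [45,0,-5,0,0.103,0.068,0]
    - [45,0,-5,0,0.103,0.068,0]
    - [45,0,-5,0,0.103,0.068,0]
    - [45,0,-5,0,0.103,0.068,0]

```text
time_s: 13.27
tcp_pos: [0.4435, -0.2914, 0.2557]
ee_rot: [[0.54, -0.835, 0.11], [-0.809, -0.55, -0.208], [0.234, 0.023, -0.972]]
wrist_force: [-0.9, -2.6, -1.7]
gripper_width: 0.659
gripper_force: 30.0
```

>>> drive_tool:
  rows:
    - [45,0,0,0,0,0,-0.12]
    - [45,0,0,0,0,0,-0.12]
    - [45,0,0,0,0,0,-0.12]
    - [45,0,0,0,0,0,-0.12]
    - [45,0,0,0,0,0,-0.12]

```text
time_s: 13.68
tcp_pos: [0.4439, -0.2931, 0.2555]
ee_rot: [[-0.02, -0.999, -0.034], [-0.971, 0.027, -0.239], [0.24, 0.028, -0.97]]
wrist_force: [0.3, 0.6, -2.0]
gripper_width: 0.662
gripper_force: 30.0
```

>>> drive_tool:
  rows:
    - [45,0,0,0,0,0,-0.12]
    - [45,0,0,0,0,0,-0.12]
    - [45,0,0,0,0,0,-0.12]
    - [45,0,0,0,0,0,-0.12]
    - [45,0,0,0,0,0,-0.12]

```text
time_s: 14.1
tcp_pos: [0.4444, -0.2927, 0.2555]
ee_rot: [[-0.563, -0.81, -0.166], [-0.791, 0.586, -0.177], [0.241, 0.031, -0.97]]
wrist_force: [0.0, -0.3, -2.7]
gripper_width: 0.659
gripper_force: 30.0
```

>>> drive_tool:
  rows:
    - [45,0,0,0,0,0,-0.12]
    - [45,0,0,0,0,0,-0.12]
    - [45,0,0,0,0,0,-0.12]
    - [45,0,0,0,0,0,-0.12]
    - [45,0,0,0,0,0,-0.12]

```text
time_s: 14.52
tcp_pos: [0.4449, -0.2926, 0.2555]
ee_rot: [[-0.91, -0.338, -0.24], [-0.336, 0.941, -0.052], [0.243, 0.033, -0.969]]
wrist_force: [0.1, -0.1, -2.4]
gripper_width: 0.66
gripper_force: 30.0
```

>>> drive_tool:
  rows:
    - [45,0,0,0,0,0,-0.12]
    - [45,0,0,0,0,0,-0.12]
    - [45,0,0,0,0,0,-0.12]
    - [45,0,0,0,0,0,-0.12]
    - [45,0,0,0,0,0,-0.12]

```text
time_s: 14.93
tcp_pos: [0.4453, -0.2926, 0.2557]
ee_rot: [[-0.94, 0.252, -0.23], [0.236, 0.967, 0.094], [0.246, 0.034, -0.969]]
wrist_force: [-0.3, -0.3, -3.0]
gripper_width: 0.657
gripper_force: 30.0
```

```bash
cat > goal.py <<'E'
from kin import *
import sys
np.set_printoptions(precision=4,suppress=True)
a=np.radians(125.4); t=np.radians(float(sys.argv[1])); h=np.array([np.cos(a),np.sin(a),0])
z=h*np.sin(t)-np.array([0,0,1])*np.cos(t); y=np.array([h[1],-h[0],0]); R=np.c_[np.cross(y,z),y,z]
x=sense(); E=np.array(x["ee_rot"]); print(x["tcp_pos"],x["joints"],x["gripper_width"],x["time_s"]); print(E)
P=np.array([.443,-.291,float(sys.argv[2])])-.011*h
print("shift mm",(P-x["tcp_pos"])*1000,"rotvec",Ro.from_matrix(R@E.T).as_rotvec())
E
python3 goal.py 45 .2
```

```text
[ 0.4453 -0.2926  0.2557] [-16.6403  19.7061  -1.8096  -1.3806 -82.8042 -87.374 ] 0.6569215646349005 14.9333
[[-0.94    0.2519 -0.23  ]
 [ 0.2363  0.9672  0.0937]
 [ 0.2461  0.0337 -0.9687]]
shift mm [  4.1188  -7.3246 -55.6839] rotvec [ 0.283   0.4694 -0.6719]
```

>>> drive_tool:
  rows:
    - [45,0.5,-1,-3,0.0354,0.0587,-0.084]
    - [45,0.5,-1,-3,0.0354,0.0587,-0.084]
    - [45,0.5,-1,-3,0.0354,0.0587,-0.084]
    - [45,0.5,-1,-3,0.0354,0.0587,-0.084]

```text
time_s: 15.27
tcp_pos: [0.4479, -0.2967, 0.2441]
ee_rot: [[-0.732, 0.565, -0.38], [0.464, 0.822, 0.33], [0.499, 0.066, -0.864]]
wrist_force: [0.3, 0.3, -1.6]
gripper_width: 0.658
gripper_force: 30.0
```

>>> drive_tool:
  rows:
    - [45,0.5,-1,-3,0.0354,0.0587,-0.084]
    - [45,0.5,-1,-3,0.0354,0.0587,-0.084]
    - [45,0.5,-1,-3,0.0354,0.0587,-0.084]
    - [45,0.5,-1,-3,0.0354,0.0587,-0.084]
    - [45,0,0,0,0,0,0]

```text
time_s: 15.68
tcp_pos: [0.4492, -0.3027, 0.2292]
ee_rot: [[-0.408, 0.813, -0.415], [0.571, 0.582, 0.58], [0.713, -0.0, -0.701]]
wrist_force: [-0.3, 0.3, -3.5]
gripper_width: 0.661
gripper_force: 30.0
```

```bash
python3 goal.py 45 .075; python3 - <<'E'
from h import *
s=capture("scene"); p=capture("top")
a=cv2.resize(s["frame"][80:230,220:340,::-1],(400,500)); b=cv2.resize(p["frame"][230:380,400:520,::-1],(400,500))
cv2.imwrite("pics/s5.png",np.hstack([a,b]))
E
```

```text
[ 0.4492 -0.3027  0.2292] [ -27.8093   36.6909   18.731   -20.2805 -112.9449 -117.5628] 0.6608472607056635 15.6833
[[-0.4081  0.8133 -0.4147]
 [ 0.5705  0.5818  0.5796]
 [ 0.7127 -0.     -0.7015]]
shift mm [   0.1689    2.6946 -154.172 ] rotvec [-0.0064 -0.0046 -0.0031]
```

View pics/s5.png

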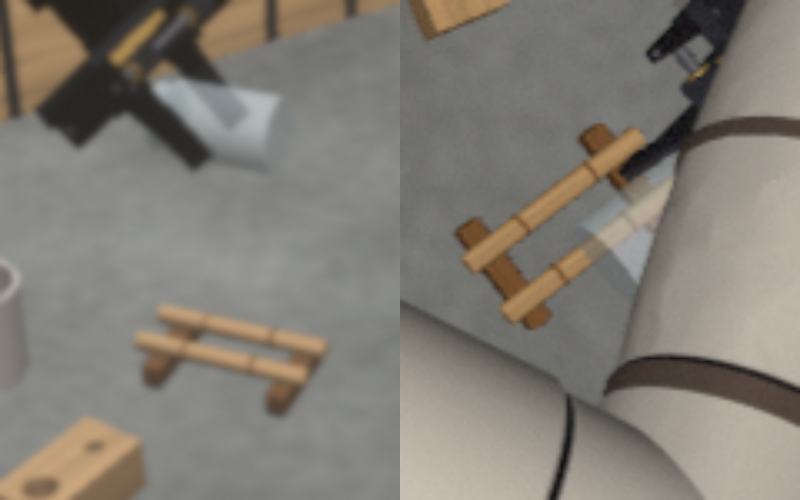

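Left panel: the jar is at (220,130), roughly horizontal above the poles. I check its tilt from depth before lowering.

```bash
cat > cyl.py <<'E'
from h import *
from scipy.optimize import least_squares
np.set_printoptions(precision=4,suppress=True)
def run():
    s=capture("scene"); x=sense(); T=np.array(x["tcp_pos"]); h=np.array([np.cos(np.radians(125.4)),np.sin(np.radians(125.4)),0])
    W=cloud(s); m=masks_of("jar",s)
    for k in m: print(k["p"],k["xy"])
    d=W-T; a=d@h; n=np.array([h[1],-h[0],0]); b=d@n; c=d[...,2]
    sel=(a>.015)&(a<.08)&(np.abs(b)<.045)&(np.abs(c)<.05); q=np.c_[a[sel],b[sel],c[sel]]; print(len(q))
    def f(v): # axis b=v0+v1 a, c=v2+v3 a
        return np.hypot(q[:,1]-v[0]-v[1]*q[:,0],q[:,2]-v[2]-v[3]*q[:,0])-.029
    r=least_squares(f,[0,0,0,0],loss="soft_l1",f_scale=.002); print(r.x,np.median(abs(f(r.x))),q[:,0].max())
run()
E
python3 cyl.py
```

```text
0.86 [265.2, 253.7]
0.85 [290.5, 115.9]
0.61 [361.1, 195.1]
542
[ 0.0013 -0.0362 -0.0038  0.0027] 0.0019588917618381593 0.06122083513389219
```

>>> drive_tool:
  rows:
    - [45,0,2,-30,0,0,0]
    - [45,0,0,-38,0,0,0]
    - [45,0,0,-38,0,0,0]
    - [45,0,0,-30,0,0,0]
    - [45,0,0,-14,0,0,0]

```text
time_s: 16.3
tcp_pos: [0.4469, -0.2993, 0.0803]
ee_rot: [[-0.41, 0.811, -0.418], [0.573, 0.586, 0.573], [0.71, -0.005, -0.704]]
wrist_force: [-0.1, 0.2, -3.0]
gripper_width: 0.66
gripper_force: 30.0
```

>>> drive_tool:
  rows:
    - [45,0,0,0,0,0,0]
    - [45,0,0,0,0,0,0]
    - [45,0,0,0,0,0,0]

```text
time_s: 16.55
tcp_pos: [0.4489, -0.3022, 0.0855]
ee_rot: [[-0.414, 0.811, -0.413], [0.577, 0.585, 0.569], [0.704, -0.003, -0.711]]
wrist_force: [-0.1, -0.1, -0.9]
gripper_width: 0.66
gripper_force: 30.0
```

```bash
python3 goal.py 45 .063; python3 cyl.py
```

```text
[ 0.4489 -0.3022  0.0855] [ -27.4589   44.3243   10.8465  -18.5007  -97.6428 -112.3418] 0.6599511444137426 16.55
[[-0.4141  0.8109 -0.4135]
 [ 0.5775  0.5852  0.5693]
 [ 0.7036 -0.003  -0.7106]]
shift mm [  0.4985   2.1905 -22.4905] rotvec [ 0.0058  0.0004 -0.0073]
0.94 [361.0, 198.2]
0.66 [265.8, 254.4]
499
[ 0.0015 -0.0379 -0.0023 -0.0434] 0.002327016250580575 0.07682302547591166
```

>>> drive_tool:
  rows:
    - [45,0.5,2,-8,0,0,0]
    - [45,0,0,-7,0,0,0]
    - [45,0,0,-4,0,0,0]
    - [45,0,0,0,0,0,0]
    - [45,0,0,0,0,0,0]

```text
time_s: 17.07
tcp_pos: [0.4477, -0.2995, 0.0636]
ee_rot: [[-0.409, 0.812, -0.417], [0.576, 0.584, 0.572], [0.708, -0.006, -0.707]]
wrist_force: [0.1, 0.6, -1.9]
gripper_width: 0.654
gripper_force: 30.0
```

>>> drive_tool:
  rows:
    - [45,0,0,-1.5,0,0,0]
    - [45,0,0,-1.5,0,0,0]
    - [45,0,0,0,0,0,0]
    - [45,0,0,0,0,0,0]

```text
time_s: 17.4
tcp_pos: [0.448, -0.2996, 0.0611]
ee_rot: [[-0.41, 0.812, -0.416], [0.576, 0.584, 0.572], [0.707, -0.005, -0.707]]
wrist_force: [0.9, -0.3, -1.8]
gripper_width: 0.655
gripper_force: 30.0
```

>>> drive_tool:
  rows:
    - [45,0,0,-1,0,0,0]
    - [45,0,0,0,0,0,0]
    - [45,0,0,0,0,0,0]

```text
time_s: 17.65
tcp_pos: [0.4481, -0.2997, 0.0602]
ee_rot: [[-0.41, 0.812, -0.415], [0.576, 0.584, 0.572], [0.707, -0.005, -0.708]]
wrist_force: [-0.0, 0.6, -1.8]
gripper_width: 0.656
gripper_force: 30.0
```

>>> drive_tool:
  rows:
    - [45,0,0,-1,0,0,0]
    - [45,0,0,0,0,0,0]
    - [45,0,0,0,0,0,0]

```text
time_s: 17.9
tcp_pos: [0.4481, -0.2997, 0.0601]
ee_rot: [[-0.411, 0.811, -0.416], [0.576, 0.584, 0.572], [0.707, -0.005, -0.707]]
wrist_force: [0.7, 0.1, 4.7]
gripper_width: 0.66
gripper_force: 30.0
```

Contact at z = .060, as expected. I release and back out along the tool axis.

>>> drive_tool:
  rows:
    - [75,0,0,0,0,0,0]
    - [90,0,0,0,0,0,0]
    - [90,0,0,0,0,0,0]
    - [90,0,0,0,0,0,0]

```text
time_s: 18.23
tcp_pos: [0.4478, -0.2994, 0.0587]
ee_rot: [[-0.41, 0.812, -0.416], [0.576, 0.584, 0.572], [0.707, -0.005, -0.707]]
wrist_force: [0.7, 0.1, 0.2]
gripper_width: 0.853
gripper_force: 0.0
```

>>> drive_tool:
  rows:
    - [90,2,-3,3.5,0,0,0]
    - [90,4,-6,7,0,0,0]
    - [90,8,-11.5,14,0,0,0]
    - [90,10,-14,18,0,0,0]
    - [90,10,-14,18,0,0,0]

```text
time_s: 18.65
tcp_pos: [0.4824, -0.3491, 0.1209]
ee_rot: [[-0.41, 0.812, -0.416], [0.577, 0.584, 0.571], [0.707, -0.006, -0.707]]
wrist_force: [0.3, 0.2, 0.1]
gripper_width: 0.896
gripper_force: 0.0
```

>>> drive_tool:
  rows:
    - [90,6,-8,30,0,0,0]
    - [90,0,0,35,0,0,0]
    - [90,0,0,35,0,0,0]
    - [90,0,0,35,0,0,0]
    - [90,0,0,20,0,0,0]

```text
time_s: 19.07
tcp_pos: [0.4883, -0.3574, 0.2798]
ee_rot: [[-0.414, 0.812, -0.412], [0.58, 0.584, 0.568], [0.702, -0.004, -0.712]]
wrist_force: [0.8, -0.2, 0.6]
gripper_width: 0.898
gripper_force: 0.0
```

```bash
python3 - <<'E'
from h import *
from scipy.spatial.transform import Rotation as Ro
np.set_printoptions(precision=4,suppress=True)
x=sense(); print(x["tcp_pos"],x["joints"],x["time_s"])
s=capture("scene"); W=cloud(s); h=np.array([np.cos(np.radians(-54.6)),np.sin(np.radians(-54.6))]); d=W[...,:2]-[.443,-.291]
a=d@h; b=d@np.array([-h[1],h[0]]); c=W[...,2]
m=(abs(a)<.09)&(abs(b)<.05)&(c>.045)&(c<.15); print(m.sum(),np.percentile(a[m],[1,99]),np.percentile(b[m],[1,99]),np.percentile(c[m],[50,99]))
for l in(-.04,0,.03): k=m&(abs(a-l)<.01); print(l,np.percentile(c[k],97))
m=capture("top"); save(m,"t5.png")
# goal: tool down, y axis along x (holder line is ~y): for bombilla
E=np.array(x["ee_rot"]); p0=__import__('pickle').load(open('p0.pkl','rb'))[0]
for fl in(1,-1):
    y=np.array([fl,0,0.]);z=np.array([0,0,-1.]);R=np.c_[np.cross(y,z),y,z]; print(Ro.from_matrix(R@E.T).as_rotvec())
cv2.imwrite("pics/s6.png",cv2.resize(s["frame"][60:260,200:420,::-1],(660,600)))
E
```

```text
[ 0.4883 -0.3574  0.2798] [ -29.8289   41.2007   34.9433  -20.3025 -123.9562 -119.7467] 19.0667
777 [-0.0514  0.0487] [-0.0207  0.0313] [0.0732 0.0887]
-0.04 0.08772759244987414
0 0.08742537143047294
0.03 0.08730107764882952
[-0.7508 -0.2459 -0.5901]
[ 0.3159 -0.9646  2.358 ]
```

View pics/s6.png

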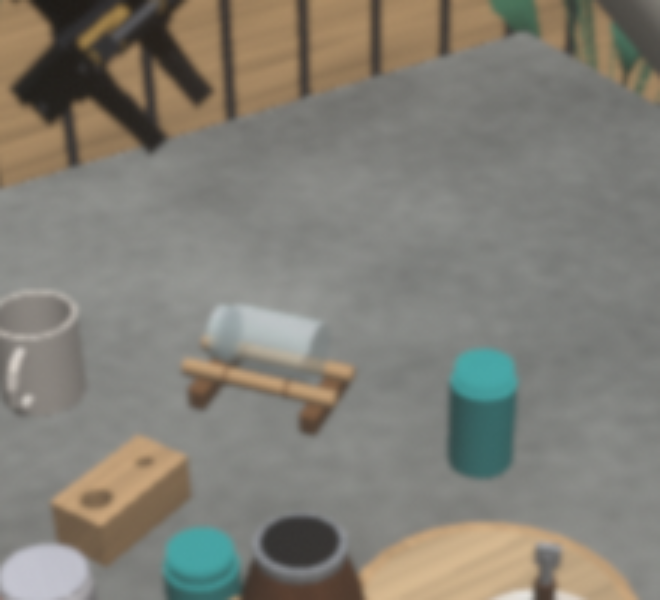

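The jar rests along the cradle at (265,330), with span −51..+49 mm and top z about .088. Now the bombilla: straighten the tool, yaw and travel over.

>>> drive_tool:
  rows:
    - [90,0,0,5,-0.09,-0.0653,0]
    - [90,0,0,5,-0.09,-0.0653,0]
    - [90,0,0,5,-0.09,-0.0653,0]
    - [90,0,0,5,-0.09,-0.0653,0]

```text
time_s: 19.5
tcp_pos: [0.4883, -0.3569, 0.2945]
ee_rot: [[-0.549, 0.813, -0.194], [0.768, 0.582, 0.266], [0.329, -0.003, -0.944]]
wrist_force: [-0.2, 1.1, -0.5]
gripper_width: 0.899
gripper_force: 0.0
```

>>> drive_tool:
  rows:
    - [90,0,0,5,-0.09,-0.0653,0]
    - [90,0,0,5,-0.09,-0.0653,0]
    - [90,0,0,5,-0.09,-0.0653,0]
    - [90,3.5,25,0,0,0,0.117]
    - [90,3.5,35,0,0,0,0.117]

```text
time_s: 19.92
tcp_pos: [0.4938, -0.2963, 0.3101]
ee_rot: [[-0.757, 0.654, -0.005], [0.654, 0.757, 0.003], [0.006, -0.001, -1.0]]
wrist_force: [2.0, 0.2, -0.0]
gripper_width: 0.901
gripper_force: 0.0
```

>>> drive_tool:
  rows:
    - [90,3.5,35,0,0,0,0.117]
    - [90,3.5,35,0,0,0,0.117]
    - [90,3.5,35,0,0,0,0.117]
    - [90,3.5,35,0,0,0,0.117]
    - [90,3.5,35,0,0,0,0.117]

```text
time_s: 20.33
tcp_pos: [0.5122, -0.1196, 0.3094]
ee_rot: [[-0.992, 0.125, -0.007], [0.125, 0.992, 0.0], [0.007, -0.001, -1.0]]
wrist_force: [0.3, -0.5, -0.1]
gripper_width: 0.903
gripper_force: 0.0
```

>>> drive_tool:
  rows:
    - [90,3.5,35,0,0,0,0.117]
    - [90,3.5,35,0,0,0,0.117]
    - [90,3.5,35,0,0,0,0.117]
    - [90,3.5,35,0,0,0,0.117]
    - [90,3.5,35,0,0,0,0.117]

```text
time_s: 20.75
tcp_pos: [0.5298, 0.0555, 0.3095]
ee_rot: [[-0.896, -0.444, -0.006], [-0.444, 0.896, -0.004], [0.007, -0.001, -1.0]]
wrist_force: [0.7, -0.3, -0.4]
gripper_width: 0.905
gripper_force: 0.0
```

>>> drive_tool:
  rows:
    - [70,3.5,35,0,0,0,0.117]
    - [70,3.5,35,0,0,0,0.117]
    - [70,3.5,35,0,0,0,0.117]
    - [60,3.5,25,0,0,0,0.117]
    - [60,0,0,0,0,0,0.117]

```text
time_s: 21.17
tcp_pos: [0.5445, 0.188, 0.3083]
ee_rot: [[-0.498, -0.867, -0.004], [-0.867, 0.498, -0.006], [0.007, 0.0, -1.0]]
wrist_force: [0.8, -1.0, -1.5]
gripper_width: 0.644
gripper_force: 0.0
```

>>> drive_tool:
  rows:
    - [60,0,0,0,0,0,0]
    - [60,0,0,0,0,0,0]
    - [60,0,0,0,0,0,0]

```text
time_s: 21.42
tcp_pos: [0.5439, 0.1832, 0.3095]
ee_rot: [[-0.51, -0.86, -0.003], [-0.86, 0.51, -0.006], [0.007, -0.0, -1.0]]
wrist_force: [0.1, 0.1, 0.7]
gripper_width: 0.604
gripper_force: 0.0
```

>>> drive_tool:
  rows:
    - [60,3,18,0,0.006,-0.003,0]
    - [60,3,20,0,0,0,0]
    - [60,2,13,0,0,0,0]
    - [60,0,0,0,0,0,0]
    - [60,0,0,0,0,0,0]

```text
time_s: 21.83
tcp_pos: [0.552, 0.2353, 0.3092]
ee_rot: [[-0.507, -0.862, -0.001], [-0.862, 0.507, -0.001], [0.001, 0.0, -1.0]]
wrist_force: [-0.6, -0.0, -0.3]
gripper_width: 0.604
gripper_force: 0.0
```

```bash
python3 - <<'E'
from h import *
np.set_printoptions(precision=4,suppress=True)
x=sense(); print(x["tcp_pos"],x["ee_rot"])
s=capture("scene"); W=cloud(s); p=capture("top"); V=cloud(p)
for im in(W,V):
  for z in(.13,.15,.185,.2,.215,.245):
    q=im[(np.hypot(im[...,0]-.553,im[...,1]-.236)<.022)&(abs(im[...,2]-z)<.007)]
    if len(q)>5: print(z,len(q),np.median(q,0))
cv2.imwrite("pics/s7.png",cv2.resize(s["frame"][150:310,320:460,::-1],(525,600)))
E
```

```text
[0.552  0.2353 0.3092] [[-0.5068 -0.8621 -0.0005]
 [-0.8621  0.5068 -0.0005]
 [ 0.0007  0.0002 -1.    ]]
0.13 34 [0.5582 0.2403 0.1318]
0.15 26 [0.5568 0.2388 0.1498]
0.185 43 [0.5589 0.2408 0.1849]
0.2 41 [0.5586 0.2409 0.2002]
0.215 53 [0.5576 0.2393 0.2152]
0.245 57 [0.5561 0.2378 0.2452]
0.13 8 [0.5511 0.2318 0.1302]
0.15 15 [0.5508 0.2338 0.1478]
0.185 11 [0.5484 0.2317 0.1875]
0.2 9 [0.5486 0.2312 0.2012]
0.215 16 [0.5501 0.2317 0.2181]
0.245 15 [0.5517 0.2327 0.2425]
```

View pics/s7.png

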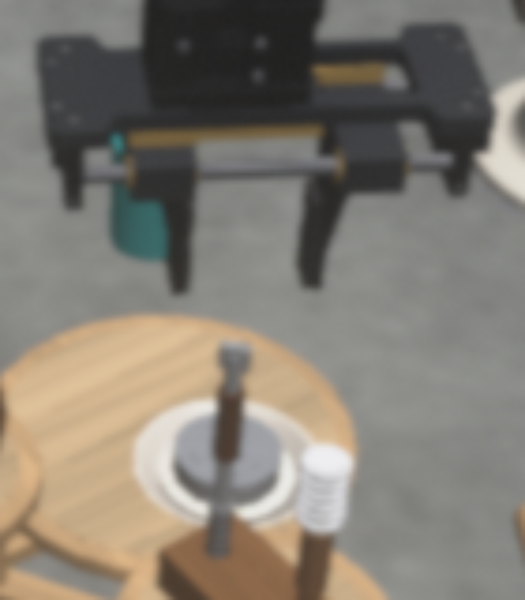

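>>> drive_tool:
  rows:
    - [60,1,1,-30,0,0,0]
    - [60,0,0,-30,0,0,0]
    - [60,0,0,-22,0,0,0]
    - [60,0,0,-14,0,0,0]
    - [60,0,0,0,0,0,0]

```text
time_s: 22.35
tcp_pos: [0.5511, 0.2341, 0.21]
ee_rot: [[-0.508, -0.861, -0.006], [-0.861, 0.508, -0.004], [0.007, 0.004, -1.0]]
wrist_force: [-0.9, -0.6, -0.4]
gripper_width: 0.599
gripper_force: 0.0
```

>>> drive_tool:
  rows:
    - [10,0,0,0,0,0,0]
    - [5,0,0,0,0,0,0]
    - [5,0,0,0,0,0,0]
    - [5,0,0,0,0,0,0]
    - [5,0,0,0,0,0,0]

```text
time_s: 22.77
tcp_pos: [0.5534, 0.2361, 0.2147]
ee_rot: [[-0.507, -0.862, 0.002], [-0.862, 0.507, 0.001], [-0.002, -0.001, -1.0]]
wrist_force: [-0.5, 0.8, 1.3]
gripper_width: 0.309
gripper_force: 0.0
```

>>> drive_tool:
  rows:
    - [5,0,0,0,0,0,0]
    - [5,0,0,0,0,0,0]
    - [5,0,0,0,0,0,0]

```text
time_s: 23.02
tcp_pos: [0.5533, 0.236, 0.2141]
ee_rot: [[-0.507, -0.862, 0.001], [-0.862, 0.507, 0.0], [-0.001, -0.001, -1.0]]
wrist_force: [0.2, 0.9, 2.4]
gripper_width: 0.165
gripper_force: 30.0
```

>>> drive_tool:
  rows:
    - [5,0,0,5,0,0,0]
    - [5,0,0,10,0,0,0]
    - [5,0,0,15,0,0,0]
    - [5,0,0,25,0,0,0]
    - [5,0,0,30,0,0,0]

```text
time_s: 23.43
tcp_pos: [0.5523, 0.2355, 0.2986]
ee_rot: [[-0.507, -0.862, -0.003], [-0.862, 0.507, -0.002], [0.003, 0.002, -1.0]]
wrist_force: [0.1, 0.5, -0.6]
gripper_width: 0.163
gripper_force: 30.0
```

>>> drive_tool:
  rows:
    - [5,0,0,30,0,0,0]
    - [5,0,0,15,0,0,0]
    - [5,0,-15,0,0,0,0]
    - [5,2,-25,0,0,0,0]
    - [5,2,-30,0,0,0,0]

```text
time_s: 23.85
tcp_pos: [0.5565, 0.1657, 0.3432]
ee_rot: [[-0.505, -0.863, -0.001], [-0.863, 0.505, 0.0], [0.0, 0.001, -1.0]]
wrist_force: [0.4, 0.2, -0.2]
gripper_width: 0.165
gripper_force: 30.0
```

>>> drive_tool:
  rows:
    - [5,2,-30,0,0,0,0]
    - [5,2,-30,0,0,0,0]
    - [5,2,-30,0,0,0,0]
    - [5,4,-30,0,0,0,0]
    - [5,4,-30,0,0,0,0]

```text
time_s: 24.27
tcp_pos: [0.5702, 0.0139, 0.3433]
ee_rot: [[-0.507, -0.862, -0.001], [-0.862, 0.507, -0.0], [0.001, 0.001, -1.0]]
wrist_force: [0.5, -1.1, 0.3]
gripper_width: 0.159
gripper_force: 30.0
```

>>> drive_tool:
  rows:
    - [5,4,-30,0,0,0,0]
    - [5,4,-30,0,0,0,0]
    - [5,5,-30,0,0,0,0]
    - [5,5,-30,0,0,0,0]
    - [5,5,-30,0,0,0,0]

```text
time_s: 24.68
tcp_pos: [0.5932, -0.1361, 0.3431]
ee_rot: [[-0.507, -0.862, -0.001], [-0.862, 0.507, 0.0], [0.001, 0.001, -1.0]]
wrist_force: [0.4, 0.2, -0.1]
gripper_width: 0.159
gripper_force: 30.0
```

>>> drive_tool:
  rows:
    - [5,5,-30,-20,0,0,0]
    - [5,5,-25,-30,0,0,0]
    - [5,4,-20,-30,0,0,0]
    - [5,0,-9,-20,0,0,0]
    - [5,0,0,0,0,0,0]

```text
time_s: 25.1
tcp_pos: [0.6043, -0.2197, 0.2367]
ee_rot: [[-0.51, -0.86, -0.013], [-0.86, 0.51, 0.003], [0.004, 0.013, -1.0]]
wrist_force: [-0.5, 0.7, -2.4]
gripper_width: 0.163
gripper_force: 30.0
```

>>> drive_tool:
  rows:
    - [5,0,0,0,0,0,0]
    - [5,0,0,0,0,0,0]
    - [5,0,0,0,0,0,0]

```text
time_s: 25.35
tcp_pos: [0.6089, -0.2176, 0.2462]
ee_rot: [[-0.506, -0.863, 0.004], [-0.863, 0.506, -0.001], [-0.001, -0.004, -1.0]]
wrist_force: [0.3, -0.3, 0.2]
gripper_width: 0.165
gripper_force: 30.0
```

```bash
cat > bm.py <<'E'
from h import *
import pickle
np.set_printoptions(precision=4,suppress=True)
x=sense(); T=np.array(x["tcp_pos"]); print(T,x["ee_rot"][:,2],x["joints"])
for n in("scene","top"):
    im=capture(n); W=cloud(im); C=-np.array(im["R"]).T@im["t"]
    for dz,r in((-.12,6),(-.1,6),(-.08,6),(-.06,4.5),(-.03,7)):
        k=(np.hypot(W[...,0]-T[0],W[...,1]-T[1])<.02)&(abs(W[...,2]-T[2]-dz)<.009); q=W[k]
        if len(q)>5:
            v,u=np.where(k); ctr=np.array([u.mean(),v.mean()]) # silhouette centre ray -> intersect plane z
            z=np.median(q[:,2]); print(n,dz,len(q),"surf+r",(np.median(q,0)[:2]-r*.85e-3*(C-T)[:2]/np.linalg.norm((C-T)[:2])), "z0",z)
    if n=="scene":
        g=cv2.cvtColor(pickle.load(open("p0.pkl","rb"))[1]["frame"],cv2.COLOR_RGB2GRAY); S0=pickle.load(open("p0.pkl","rb"))[1]
        c=proj(S0,[[.608,-.2178,.045]])[0]; print("bore px",c); a,b=int(c[0]),int(c[1]); w=g[b-7:b+8,a-9:a+10].astype(int); print(w)
E
python3 bm.py
```

```text
[ 0.6089 -0.2176  0.2462] [ 0.0043 -0.001  -1.    ] [ -5.3379  23.8762   3.9698   0.0383 -69.843  -25.0455]
scene -0.12 27 surf+r [ 0.6121 -0.2166] z0 0.12659025930825873
scene -0.1 32 surf+r [ 0.6107 -0.2188] z0 0.14531490483413823
scene -0.08 34 surf+r [ 0.6109 -0.2173] z0 0.1673470791079066
scene -0.06 25 surf+r [ 0.6104 -0.2181] z0 0.1848398543366585
scene -0.03 45 surf+r [ 0.611  -0.2193] z0 0.21734711918151334
bore px [247.232  212.1413]
[[136 135 134 135 137 140 146 151 152 148 145 142 139 137 136 135 135 134
  135]
 [136 136 137 139 142 147 154 158 160 159 157 153 148 144 140 137 135 135
  135]
 [136 137 140 144 149 155 159 161 163 163 161 159 158 154 150 144 139 136
  135]
 [136 141 146 153 158 160 162 163 164 164 162 162 162 162 158 152 146 141
  137]
 [139 146 154 159 162 163 162 163 162 163 164 164 164 163 160 156 152 148
  144]
 [148 154 160 161 163 162 161 162 162 164 164 163 161 160 157 155 153 152
  150]
 [157 161 163 162 162 162 162 162 161 159 156 153 153 154 155 154 155 155
  156]
 [162 164 163 162 162 162 161 157 148 141 135 133 137 146 153 156 157 157
  160]
 [163 163 162 162 164 164 158 145 130 119 115 114 124 142 153 157 160 161
  164]
 [162 162 163 166 166 165 156 140 124 115 114 118 129 145 155 160 163 165
  165]
 [161 162 165 167 166 164 155 145 136 131 133 140 147 155 161 164 166 166
  161]
 [163 165 166 166 163 160 156 151 149 150 151 154 158 162 165 166 165 159
  147]
 [165 166 164 161 158 156 156 156 156 157 159 162 164 166 167 166 158 145
  128]
 [164 162 159 157 156 156 157 158 160 161 164 165 167 168 165 157 144 127
  113]
 [162 159 157 156 157 157 159 161 163 165 166 168 167 163 154 142 125 113
  107]]
```

```bash
python3 - <<'E'
from h import *
import pickle
np.set_printoptions(precision=4,suppress=True)
P,S=pickle.load(open("p0.pkl","rb"))
for im,nm in((P,"top"),(S,"scene")):
    g=cv2.cvtColor(im["frame"],cv2.COLOR_RGB2GRAY).astype(float)
    for X,w in(([.608,-.2178,.045],5),([.6635,-.1952,.045],8)):
        c=proj(im,[X])[0].round().astype(int); q=g[c[1]-w:c[1]+w+1,c[0]-w:c[0]+w+1]; d=np.clip(np.median(q)-12-q,0,None)
        v,u=np.mgrid[-w:w+1,-w:w+1]; e=c+[(d*u).sum()/d.sum(),(d*v).sum()/d.sum()]; print(nm,X,onplane(im,e,.045))
    # block top outline from depth
    W=cloud(im); m=((np.hypot(W[...,0]-.636,W[...,1]+.2065)<.075)&(W[...,2]>.035)&(W[...,2]<.06)).astype(np.uint8)
    m=cv2.morphologyEx(m,cv2.MORPH_CLOSE,np.ones((7,7))); c=max(cv2.findContours(m,0,1)[0],key=len)[:,0]
    r=cv2.minAreaRect(np.float32(onplane(im,c,.045)[:,:2]*1000)); print(nm,r)
# bombilla in scene view now: silhouette centre rays
s=capture("scene"); x=sense(); T=np.array(x["tcp_pos"])
print(T)
d=cv2.absdiff(cv2.cvtColor(s["frame"],7),cv2.cvtColor(S["frame"],7)).astype(float)
for z in(.125,.14,.155,.17):
    c=proj(s,[[T[0],T[1],z]])[0]; r=int(round(c[1])); lo=int(c[0])-9; row=d[r-1:r+2,lo:lo+19].mean(0); 
    print(z,c.round(2),row.astype(int))
E
```

```text
top [0.608, -0.2178, 0.045] [[ 0.6088 -0.2171  0.045 ]]
top [0.6635, -0.1952, 0.045] [[ 0.668  -0.1969  0.045 ]]
top ((634.672607421875, -205.45913696289062), (110.47880554199219, 58.67457580566406), 21.7022705078125)
scene [0.608, -0.2178, 0.045] [[ 0.6091 -0.2117  0.045 ]]
scene [0.6635, -0.1952, 0.045] [[ 0.6706 -0.1861  0.045 ]]
scene ((639.9256591796875, -199.140380859375), (117.80992126464844, 63.53226089477539), 20.804349899291992)
[ 0.6086 -0.2174  0.2455]
0.125 [244.14 186.17] [ 2  4  3  3  2  3 20 39 47 47 43 28 10  0  3  3  3  3  3]
0.14 [243.56 181.04] [ 3  3  3  3  2  1 14 34 47 50 48 36 16  2  2  3  4  3  3]
0.155 [242.98 175.84] [ 3  3  3  3  3  2  4 22 40 44 44 39 26  9  0  3  3  3  3]
0.17 [242.38 170.55] [ 3  3  4  3  3  1  6 19 26 26 25 21  9  0  3  4  3  3  3]
```

Bombilla is about 2 mm off the bore toward +x. Correct that and descend to just above the block, then lower slowly while watching the force.

>>> drive_tool:
  rows:
    - [5,-2,0.3,-15,0,0,0]
    - [5,0,0,-20,0,0,0]
    - [5,0,0,-15,0,0,0]
    - [5,0,0,-8,0,0,0]
    - [5,0,0,0,0,0,0]

```text
time_s: 25.92
tcp_pos: [0.6052, -0.2171, 0.1841]
ee_rot: [[-0.506, -0.862, -0.003], [-0.862, 0.506, 0.001], [0.001, 0.003, -1.0]]
wrist_force: [-0.5, 1.0, -0.1]
gripper_width: 0.165
gripper_force: 30.0
```

>>> drive_tool:
  rows:
    - [5,0,0,0,0,0,0]
    - [5,0,0,0,0,0,0]

```text
time_s: 26.08
tcp_pos: [0.6069, -0.2178, 0.1871]
ee_rot: [[-0.506, -0.862, 0.003], [-0.862, 0.506, -0.001], [-0.001, -0.003, -1.0]]
wrist_force: [-0.2, 0.4, -0.8]
gripper_width: 0.161
gripper_force: 30.0
```

```bash
python3 - <<'E'
from h import *
s=capture("scene"); p=capture("top"); x=sense(); print(x["tcp_pos"],x["ee_rot"][:,2],x["wrist_force"])
c=proj(s,[[.608,-.2178,.05]])[0].astype(int); print(c)
a=cv2.resize(s["frame"][c[1]-45:c[1]+25,c[0]-35:c[0]+35,::-1],(560,560),interpolation=cv2.INTER_CUBIC)
cv2.imwrite("pics/s8.png",a)
E
```

```text
[ 0.60674951 -0.21785557  0.18704197] [ 2.66895182e-03 -6.27161443e-04 -9.99996242e-01] [-0.56529383 -0.54211278 -0.85055582]
[247 210]
```

View pics/s8.png

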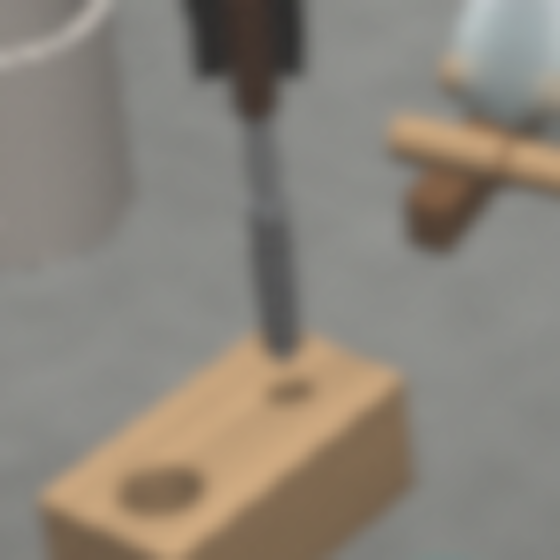

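Tip at picture (283,350) is just above the narrow bore at (291,390), upright and nearly aligned. I nudge slightly and lower gently.

>>> drive_tool:
  rows:
    - [5,-0.7,0.6,-6,0,0,0]
    - [5,0,0,-3,0,0,0]
    - [5,0,0,0,0,0,0]
    - [5,0,0,0,0,0,0]

```text
time_s: 26.52
tcp_pos: [0.6051, -0.2172, 0.1762]
ee_rot: [[-0.507, -0.862, -0.001], [-0.862, 0.507, -0.0], [0.0, 0.001, -1.0]]
wrist_force: [-0.2, -0.2, -1.3]
gripper_width: 0.168
gripper_force: 30.0
```

>>> drive_tool:
  rows:
    - [5,0,0,-3,0,0,0]
    - [5,0,0,-2,0,0,0]
    - [5,0,0,0,0,0,0]
    - [5,0,0,0,0,0,0]

```text
time_s: 26.85
tcp_pos: [0.6054, -0.2173, 0.1714]
ee_rot: [[-0.507, -0.862, 0.0], [-0.862, 0.507, -0.0], [0.0, -0.0, -1.0]]
wrist_force: [0.7, 0.0, 0.3]
gripper_width: 0.163
gripper_force: 30.0
```

>>> drive_tool:
  rows:
    - [5,0,0,-2,0,0,0]
    - [5,0,0,-2,0,0,0]
    - [5,0,0,0,0,0,0]
    - [5,0,0,0,0,0,0]

```text
time_s: 27.18
tcp_pos: [0.6054, -0.2172, 0.1674]
ee_rot: [[-0.507, -0.862, 0.0], [-0.862, 0.507, -0.0], [0.0, -0.0, -1.0]]
wrist_force: [0.6, -0.7, -0.4]
gripper_width: 0.164
gripper_force: 30.0
```

>>> drive_tool:
  rows:
    - [5,0,0,-2,0,0,0]
    - [5,0,0,-2,0,0,0]
    - [5,0,0,0,0,0,0]
    - [5,0,0,0,0,0,0]

```text
time_s: 27.52
tcp_pos: [0.6053, -0.2172, 0.1634]
ee_rot: [[-0.507, -0.862, 0.0], [-0.862, 0.507, -0.0], [0.0, -0.0, -1.0]]
wrist_force: [0.7, 0.8, -1.2]
gripper_width: 0.166
gripper_force: 30.0
```

>>> drive_tool:
  rows:
    - [5,0,0,-2,0,0,0]
    - [5,0,0,-2,0,0,0]
    - [5,0,0,0,0,0,0]
    - [5,0,0,0,0,0,0]

```text
time_s: 27.85
tcp_pos: [0.6053, -0.2172, 0.1593]
ee_rot: [[-0.507, -0.862, 0.0], [-0.862, 0.507, -0.0], [0.0, -0.0, -1.0]]
wrist_force: [1.3, -1.4, -1.0]
gripper_width: 0.164
gripper_force: 30.0
```

>>> drive_tool:
  rows:
    - [5,0,0,-3,0,0,0]
    - [5,0,0,-3,0,0,0]
    - [5,0,0,-3,0,0,0]
    - [5,0,0,0,0,0,0]
    - [5,0,0,0,0,0,0]

```text
time_s: 28.27
tcp_pos: [0.6053, -0.2172, 0.1502]
ee_rot: [[-0.507, -0.862, -0.0], [-0.862, 0.507, -0.0], [0.0, 0.0, -1.0]]
wrist_force: [1.0, -0.7, -1.3]
gripper_width: 0.163
gripper_force: 30.0
```

>>> drive_tool:
  rows:
    - [5,0,0,-3,0,0,0]
    - [5,0,0,-3,0,0,0]
    - [5,0,0,-3,0,0,0]
    - [5,0,0,0,0,0,0]
    - [5,0,0,0,0,0,0]

```text
time_s: 28.68
tcp_pos: [0.6053, -0.2172, 0.1412]
ee_rot: [[-0.507, -0.862, -0.0], [-0.862, 0.507, -0.0], [0.0, 0.0, -1.0]]
wrist_force: [1.2, -0.9, -1.7]
gripper_width: 0.165
gripper_force: 30.0
```

>>> drive_tool:
  rows:
    - [5,0,0,-2,0,0,0]
    - [5,0,0,-2,0,0,0]
    - [5,0,0,0,0,0,0]
    - [5,0,0,0,0,0,0]

```text
time_s: 29.02
tcp_pos: [0.6053, -0.2172, 0.1374]
ee_rot: [[-0.507, -0.862, 0.0], [-0.862, 0.507, -0.0], [-0.0, -0.0, -1.0]]
wrist_force: [1.2, -2.0, -1.5]
gripper_width: 0.169
gripper_force: 30.0
```

>>> drive_tool:
  rows:
    - [5,0,0,-1.5,0,0,0]
    - [5,0,0,-1,0,0,0]
    - [5,0,0,0,0,0,0]
    - [5,0,0,0,0,0,0]

```text
time_s: 29.35
tcp_pos: [0.6054, -0.2172, 0.1351]
ee_rot: [[-0.507, -0.862, 0.0], [-0.862, 0.507, -0.0], [-0.0, -0.0, -1.0]]
wrist_force: [1.2, -0.8, -1.5]
gripper_width: 0.167
gripper_force: 30.0
```

>>> drive_tool:
  rows:
    - [5,0,0,-1,0,0,0]
    - [5,0,0,-1,0,0,0]
    - [5,0,0,0,0,0,0]
    - [5,0,0,0,0,0,0]

```text
time_s: 29.68
tcp_pos: [0.6057, -0.2173, 0.134]
ee_rot: [[-0.506, -0.862, 0.001], [-0.862, 0.506, -0.001], [-0.0, -0.001, -1.0]]
wrist_force: [0.6, -0.5, 4.7]
gripper_width: 0.166
gripper_force: 30.0
```

Floor contact at TCP .134, exactly the expected full depth. I release and rise.

>>> drive_tool:
  rows:
    - [30,0,0,0,0,0,0]
    - [40,0,0,0,0,0,0]
    - [40,0,0,0,0,0,0]
    - [40,0,0,0,0,0,0]
    - [40,0,0,0,0,0,0]

```text
time_s: 30.1
tcp_pos: [0.6047, -0.217, 0.1322]
ee_rot: [[-0.507, -0.862, -0.002], [-0.862, 0.507, 0.0], [0.0, 0.002, -1.0]]
wrist_force: [-1.4, 1.4, 0.3]
gripper_width: 0.383
gripper_force: 0.0
```

>>> drive_tool:
  rows:
    - [40,0,0,10,0,0,0]
    - [40,0,0,20,0,0,0]
    - [40,0,0,30,0,0,0]
    - [40,0,0,35,0,0,0]
    - [40,0,0,35,0,0,0]

```text
time_s: 30.52
tcp_pos: [0.6048, -0.2171, 0.2647]
ee_rot: [[-0.507, -0.862, -0.001], [-0.862, 0.507, -0.0], [0.001, 0.001, -1.0]]
wrist_force: [1.9, 0.5, -0.1]
gripper_width: 0.401
gripper_force: 0.0
```

>>> drive_tool:
  rows:
    - [40,0,0,10,0,0,0]
    - [40,0,0,0,0,0,0]
    - [40,0,0,0,0,0,0]
    - [40,0,0,0,0,0,0]

```text
time_s: 30.85
tcp_pos: [0.6046, -0.2169, 0.2719]
ee_rot: [[-0.507, -0.862, -0.002], [-0.862, 0.507, 0.001], [0.0, 0.002, -1.0]]
wrist_force: [-0.2, 0.3, -0.1]
gripper_width: 0.399
gripper_force: 0.0
```

```bash
python3 - <<'E'
from h import *
np.set_printoptions(precision=4,suppress=True)
x=sense(); print(x["tcp_pos"],x["gripper_width"],x["wrist_force"],x["time_s"])
for n in("scene","top"):
    s=capture(n); W=cloud(s)
    m=(np.hypot(W[...,0]-.608,W[...,1]+.217)<.03)&(W[...,2]>.06)&(W[...,2]<.2); q=W[m]; print(len(q),q[:,2].max() if len(q) else 0)
    for z in(.07,.1,.13,.16): k=m&(abs(W[...,2]-z)<.01); print(z,k.sum(),np.median(W[k],0) if k.any() else 0)
    q=W[(np.hypot(W[...,0]-.463,W[...,1]-.136)<.05)&(W[...,2]>.049)&(W[...,2]<.07)]; print("lid",len(q),np.median(q,0) if len(q) else 0)
    q=W[(np.hypot(W[...,0]-.443,W[...,1]+.291)<.06)&(W[...,2]>.06)&(W[...,2]<.1)]; print("jar",len(q),np.median(q,0) if len(q) else 0)
E
```

```text
[ 0.6046 -0.2169  0.2719] 0.3987826518132835 [-0.1944  0.2618 -0.0901] 30.85
191 0.16976058050721474
0.07 25 [ 0.6097 -0.2152  0.0686]
0.1 29 [ 0.6103 -0.213   0.1032]
0.13 39 [ 0.6106 -0.214   0.1311]
0.16 44 [ 0.6099 -0.2152  0.161 ]
lid 462 [0.4647 0.1365 0.0517]
jar 602 [ 0.4509 -0.2766  0.0781]
2 0.16125258233244452
0.07 0 0
0.1 0 0
0.13 0 0
0.16 2 [ 0.603  -0.2107  0.1593]
lid 641 [0.4622 0.1345 0.0542]
jar 1219 [ 0.4423 -0.2854  0.0839]
```

Bombilla top is at z .17 (expected .171) and upright. The lid and jar are still in place, so I hand in.

```bash
python3 -c "
from station import *
print(finish_job())"
```

```text
the job is handed in; nothing more can be done
None
```

The job is handed in with the lid on the saucer, the jar in the cradle and the bombilla fully home in the narrow bore, as the last depth readings show; the judge's result was not returned.

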